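# Turn the brass engraving plate face up

## Task

The brass plate and the copper plate lie on the wooden riser with their engraved faces down. Slide the brass plate out over the riser's front edge (the edge nearer the robot) so that you can get under it, pick it up, turn it over and lay it down, not drop it, flat on the round leather pad with its engraved face up and no corner off the pad. Leave the copper plate alone.

Things in the scene. Friction and masses are not known exactly. Their poses are not given: they have to be found in the camera images.
- brass_plate: The plate to turn over: a yellow brass rectangle, 100 x 60 x 5 mm, 0.25 kg, rigid, loose. Origin: centre of the face that is underneath at the start (the engraved one, with a dark frame and star); x along the 100 mm, y along the 60 mm, z from the engraved face to the plain back (up at the start). At the start its x points away from the robot, within about 16 degrees, nearly square to the riser's front edge, and it lies wholly on the riser.
- copper_plate: A red copper plate of the same size, mass and axes, also face down on the riser, about 140 mm from the brass plate centre to centre, left or right of it. To be left alone.
- riser: Fixed wooden block, 160 (x) x 280 (y) x 80 mm high, on which both plates lie. Origin: centre of its underside, on the bench (z = 0); its flat top is 80 mm above that. x points away from the robot, so its front edge is at x = -80 mm. Its walls are upright, with free space in front of the front edge and above.
- pad: Fixed round brown leather pad, 190 mm in diameter, 30 mm high, with a flat, firm top. Origin: centre of its underside, on the bench; the top is 30 mm above that. It stands beside the riser, to its left or right.
Not all that is in view belongs to the job. Of the things like the brass_plate, leave any that is blue or turquoise; of the rest the larger one is meant.

How it is judged:
By the outcome, as a careful person would: the job done as asked, in the order asked, and still so for the second after the job is handed in, with the robot touching nothing.
It also fails if it takes over 61 s, if anything falls off the work surface, if the arm or the gripper's body presses on something with over 40 N, if the wrist force passes 120 N, or if a joint passes its speed limit or range.

## Robot

A 6-joint arm with a two-finger parallel gripper is mounted at the origin on the work surface. World frame = base frame: x ahead of the robot, y to its left, z up, the work surface at z = 0. Lengths are in m, angles in rad, forces in N, time in s.
With the tool pointing down it reaches from about 0.375 to 0.975 m from the base axis. Payload 3.8 kg.
Tool frame: the origin (TCP) lies midway between the tips of the shut fingers; the grasp point (between the pads) lies 19 mm behind it; z points along the fingers, y is the line along which they close (so a half turn about z gives the same grasp; the last joint's range is limited). The gripper opens to 85 mm and grips with 20 to 120 N. Pads are 22 mm wide; open, the fingers measure 114 mm over their backs; the gripper's body (76 mm by 85 mm) begins 54 mm behind the grasp point. The pads swing forward as they close: fully open they stand 13 mm farther back than shut.
Start: joints at [-1.354, 0.264, 1.604, -0, 1.274, -0.037], TCP at [0.169, -0.653, 0.231] pointing down, gripper open.
Joint ranges: [-2.63, 2.63], [-0.94, 2.18], [0.31, 2.57], [-1.31, 4.45], [0, 2.66], [-2.55, 2.55]. Speed limits (rad/s): [2.57, 2.57, 3.14, 3.14, 3.14, 3.14].

## Interface

Orientations are given as a rotation vector (axis times angle).
In Python, from workcell import bot, imaging gives the robot as it stands.
- The arm moves only by the tool step_arm, never from a script. Its argument "series" is a list of rows, each an object of numbers: "grip": the closure, from -1 (fully open) to 1 (shut); "x", "y", "z": the shift along the tool's x, y, z normalised to -1 to 1, where 1 is 500 mm; "ax", "ay", "az": the turn, a rotation vector about the tool's x, y, z normalised to -1 to 1, where 1 is 30 degrees. A call has 1 to 12 rows; each row is the pose to reach, as a shift and turn from the pose commanded when the call began, along the tool's axes at that moment; what a row does not reach only later rows make up. A row lasts 1/10 s, in which the tool goes at most 50 mm and 8.59 degrees, less where a joint would pass 70% of its speed; a pose out of reach is approached as far as the arm can. A call with a number of a shift or a turn outside -1 to 1 is refused whole. A call with a gripper value outside its range is refused whole. The fingers move at their own pace and stop on an object; "force" is the grip in N (left out, the last holds). Time passes only in rows, so rows that repeat a pose let the fingers close. It gives the time, the measured TCP pose, the force, the opening and the grip force at its end, in the units of the state.
- bot.read_state(): the state, without advancing time (a new reading comes with each control period).
- imaging.read_camera(name): name is "scene" or "top" or "wrist"; returns a dict with "img" (420x560x3 uint8, red, green, blue), "fx", "fy", "cx", "cy" (pixels), "R" (3x3) and "t" (3): a world point X has camera coordinates R X + t. Camera axes: x right, y down, z forward; pixel columns grow to the right and rows downward; lengths in m; the calibration is good to about 2 mm. A picture is of the moment at which its call begins. There is no depth.
- bot.finish_job(): hands the job in; it is judged then, once.
The state is a dict: "time": time; "q": joint angles; "joint_vel": joint speeds; "joint_torque": joint torques, N m; "tool_pos": TCP position; "tcp_rot": TCP orientation; "wrist_force": force on the tool from outside, world axes, zero at the start; "torque": the same for the moment, N m; "width": opening from 0.0 (shut) to 1.0 (fully open); "grip_force": force on a finger pad.
Only numpy, scipy, OpenCV 4.12 (cv2) and the standard library are available. Lean on these libraries where they do the work, as an engineer would, in place of code of your own. Each camera call takes 0.05 s, during which the arm holds its last target. There are 200 camera calls.

## Working session

There is one attempt and no reset: what is moved stays moved. The work goes in short steps, Python scripts to look and compute and a tool call to move; the robot and the scene stay as the last step left them, time stands still between calls to the robot, and variables do not carry over. Pictures are saved under pics/ and viewed, at most 10 in all, crops included, and the job is handed in when it is done.

Besides the shell and the picture viewer there is one more tool, called after ">>>" as a command line: name --argument value ..., lists and objects as JSON in quotes. step_arm: Moves the arm, as the interface text tells. Scaled input: -1 to 1 covers 500 mm each way for a shift and 30 degrees each way for a turn. Its arguments: {"type":"object","properties":{"series":{"type":"array","items":{"type":"object","properties":{"grip":{"type":"number"},"x":{"type":"number","minimum":-1,"maximum":1},"y":{"type":"number","minimum":-1,"maximum":1},"z":{"type":"number","minimum":-1,"maximum":1},"ax":{"type":"number","minimum":-1,"maximum":1},"ay":{"type":"number","minimum":-1,"maximum":1},"az":{"type":"number","minimum":-1,"maximum":1}}}},"force":{"type":"number"}},"required":["series"]}

```bash
mkdir -p pics; ls; python3 - <<'E'
from workcell import bot, imaging
import cv2,numpy as np
print(bot.read_state())
a=[]
for n in ["top","scene"]:
    c=imaging.read_camera(n); cv2.imwrite(f"pics/{n}0.png",c["img"][:,:,::-1]); print(n,c["fx"],c["cx"],c["cy"],np.round(c["R"],3).tolist(),np.round(c["t"],3))
E
```

```text
pics
{'time': 0.0, 'q': array([-1.35389475e+00,  2.64776174e-01,  1.60537540e+00, -1.32815284e-05,
        1.27373546e+00, -3.68890119e-02]), 'joint_vel': array([ 6.14533947e-05, -3.36395370e-04, -1.76492690e-03,  6.35836410e-04,
        7.70070633e-04, -1.55850567e-04]), 'joint_torque': array([ 3.33212438e-04, -5.15108943e+01, -3.67312610e+01,  3.32284685e-05,
        1.29625757e-02, -1.08092070e-05]), 'tool_pos': array([ 0.16931633, -0.65265021,  0.22994579]), 'tcp_rot': array([-3.11406658e+00, -3.97301330e-01,  3.43555881e-04]), 'wrist_force': array([-0.98324345, -0.15569235,  0.51613226]), 'torque': array([0.08156052, 0.03223994, 0.00932494]), 'grip_force': 0.0, 'width': 0.9974567973643367}
top 521.3607422238127 281.7366293696048 208.6306905469107 [[0.021, -1.0, 0.008], [-0.996, -0.021, -0.087], [0.087, -0.007, -0.996]] [-0.024  0.516  1.201]
scene 419.33184156633655 281.45951243191365 210.65862735034685 [[0.63, 0.776, -0.002], [0.591, -0.482, -0.647], [-0.503, 0.406, -0.763]] [-0.308 -0.273  1.195]
```

View pics/top0.png

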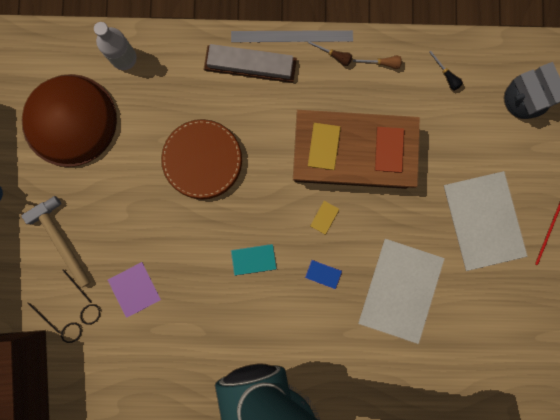

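View pics/scene0.png

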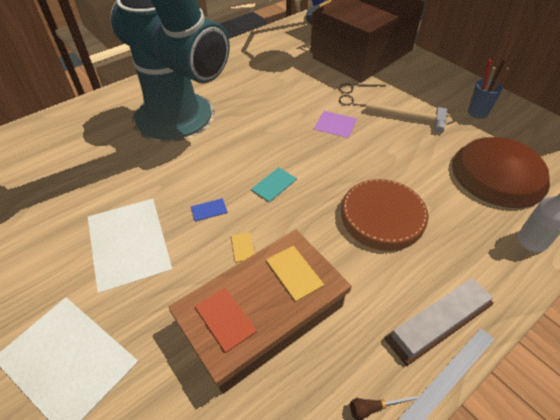

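The top view shows the brass plate at about (324,146) and the copper plate at (390,149), both on the riser (295–420, 110–187). The pad is at (202,159), on the robot's left. The small yellow piece at (325,218) is a decoy lying on the bench. The scene view agrees: brass at (295,273), copper at (225,318), pad at (385,212).

```bash
cat > h.py <<'E'
import numpy as np,cv2
from workcell import bot, imaging
def ray(c,uv,z):
    uv=np.atleast_2d(uv).astype(float)
    d=np.c_[(uv[:,0]-c["cx"])/c["fx"],(uv[:,1]-c["cy"])/c["fy"],np.ones(len(uv))]@c["R"]
    o=-c["R"].T@c["t"]; return o+d*((z-o[2])/d[:,2])[:,None]
def proj(c,X):
    p=np.atleast_2d(X)@c["R"].T+c["t"]; return np.c_[c["fx"]*p[:,0]/p[:,2]+c["cx"],c["fy"]*p[:,1]/p[:,2]+c["cy"]]
def mask(c,lo,hi):
    return cv2.inRange(cv2.cvtColor(c["img"],cv2.COLOR_RGB2HSV),np.array(lo),np.array(hi))
def blobs(m,amin):
    cs,_=cv2.findContours(m,cv2.RETR_EXTERNAL,cv2.CHAIN_APPROX_NONE)
    return sorted([k[:,0,:] for k in cs if cv2.contourArea(k)>amin],key=lambda k:-cv2.contourArea(k.reshape(-1,1,2)))
def rect(c,k,z):
    P=ray(c,k,z)[:,:2]*1000
    (cx,cy),(w,h),a=cv2.minAreaRect(P.astype(np.float32))
    if w<h: w,h,a=h,w,a+90
    a=(a+90)%180-90
    return np.round([cx,cy,w,h,a],1)
E
python3 - <<'E'
from h import *
for n in ["top","scene"]:
    c=imaging.read_camera(n)
    hsv=cv2.cvtColor(c["img"],cv2.COLOR_RGB2HSV)
    if n=="top":
        for p in [(324,146),(390,149),(325,218),(360,150),(202,159),(450,120),(310,180)]: print(p,hsv[p[1],p[0]])
    for nm,lo,hi,z in [("yel",(18,180,150),(30,255,255),.085),("red",(0,190,130),(8,255,255),.085),("wood",(0,100,50),(14,255,255),.08)]:
        for k in blobs(mask(c,lo,hi),120): print(n,nm,k.mean(0).round(),rect(c,k,z), rect(c,k,.03) if nm=="wood" else "")
E
```

```text
(324, 146) [ 21 182 160]
(390, 149) [  8 188 137]
(325, 218) [ 21 178 162]
(360, 150) [ 13 161 117]
(202, 159) [ 10 195 110]
(450, 120) [ 18 116 143]
(310, 180) [ 12 167  81]
top yel [324. 147.] [ 655.6 -104.2   97.7   57.2   -7. ] 
top wood [356. 148.] [ 652.5 -179.6  281.7  162.7   87.7] [ 662.9 -187.1  293.8  169.7   87.7]
top wood [ 70. 124.] [707.9 486.1 212.1 187.9 -19.4] [720.7 507.3 221.2 196.  -19.4]
top wood [202. 159.] [622.1 171.8 180.  177.3 -43.3] [631.2 179.4 187.8 185.  -43.3]
top wood [369.  11.] [ 974.1 -203.5  200.5   55.3  -88.6] [ 998.4 -212.   209.1   57.7  -88.6]
top wood [522.  12.] [ 980.5 -559.1   95.7   60.3  -88.6] [1005.1 -583.    99.8   62.9  -88.6]
top wood [477.  12.] [ 979.2 -457.7   95.6   60.8   89.6] [1003.7 -477.2   99.7   63.4   89.6]
top wood [434.  11.] [ 976.7 -356.9   95.2   57.8  -88.6] [1001.1 -372.    99.3   60.3  -88.6]
top wood [  6. 381.] [125.8 576.2 164.1  25.8   3.9] [113.5 601.2 171.2  26.9   3.9]
top wood [303.  10.] [972.9 -52.7  92.7  50.5 -88.8] [997.1 -54.7  96.7  52.7 -88.8]
top wood [261.  10.] [971.5  47.   97.   48.  -88.6]
[... 1414 characters left out ...]
.8 294.8  33.4] [109.6 591.6 329.2 317.3  33.4]
scene wood [365.  18.] [ 17.5 726.8 271.1 175.7   5.1] [-54.3 811.2 291.9 189.1   5.1]
scene wood [273.  11.] [-184.3  525.6  154.8  107.9   89.3] [-271.5  594.7  166.6  116.1   89.3]
scene wood [91. 77.] [-201.  -134.7  148.6   66.4  -10.5] [-289.5 -116.2  159.9   71.5  -10.5]
scene wood [366. 407.] [ 896.1 -167.4   40.1   28.3   64.6] [ 891.4 -151.4   43.2   30.4   64.6]
scene wood [57. 14.] [-651.7  -64.1  241.    42.1  -10.7] [-774.7  -40.1  259.5   45.4  -10.7]
scene wood [447. 334.] [901.   22.7 200.9   9.6  83. ] [896.8  53.3 216.2  10.3  83. ]
scene wood [73. 14.] [-612.8  -22.2  226.    44.8  -14.2] [-732.7    5.   243.3   48.3  -14.2]
```

```bash
cat >> h.py <<'E'
from scipy.spatial.transform import Rotation as Ro
def frame(zdir,ydir):
    z=np.array(zdir,float); z/=np.linalg.norm(z); y=np.array(ydir,float); y-=z*(y@z); y/=np.linalg.norm(y)
    return np.c_[np.cross(y,z),y,z]
def rel(p,R,s=None,verbose=True):
    s=s or bot.read_state(); R0=Ro.from_rotvec(s["tcp_rot"]).as_matrix()
    d=R0.T@(np.array(p)-s["tool_pos"])/.5; a=np.degrees(Ro.from_matrix(R0.T@R).as_rotvec())/30
    rows=max(np.linalg.norm(d)*10,np.linalg.norm(a)*30/8.59)
    print("xyz",d.round(4),"axyz",a.round(4),"rows>=%.1f"%rows); return d,a
def yw(a): a=np.radians(a); return [np.cos(a),np.sin(a),0]
def st():
    s=bot.read_state(); R=Ro.from_rotvec(s["tcp_rot"]).as_matrix()
    print("t%.2f"%s["time"],"q",s["q"].round(3),"p",(s["tool_pos"]*1000).round(1),"z",R[:,2].round(3),"y",R[:,1].round(3),"F",s["wrist_force"].round(1),"w%.3f g%.1f"%(s["width"],s["grip_force"])); return s
E
python3 - <<'E'
from h import *
s=st()
rel([.42,-.35,.20],frame([0,0,-1],yw(-86)))
E
```

```text
t0.20 q [-1.354  0.264  1.605 -0.     1.274 -0.037] p [ 169.4 -652.9  230.4] z [-0.     0.001 -1.   ] y [ 0.251 -0.968 -0.001] F [-0.1  0.4 -0.9] w1.002 g0.0
xyz [ 0.6373 -0.4605  0.0615] axyz [-2.700e-03  2.000e-04  3.514e-01] rows>=7.9
```

>>> step_arm --series '[{"x":0.637,"y":-0.46,"z":0.06,"az":0.35,"grip":-0.55},{"x":0.637,"y":-0.46,"z":0.06,"az":0.35,"grip":-0.55},{"x":0.637,"y":-0.46,"z":0.06,"az":0.35,"grip":-0.55},{"x":0.637,"y":-0.46,"z":0.06,"az":0.35,"grip":-0.55},{"x":0.637,"y":-0.46,"z":0.06,"az":0.35,"grip":-0.55},{"x":0.637,"y":-0.46,"z":0.06,"az":0.35,"grip":-0.55},{"x":0.637,"y":-0.46,"z":0.06,"az":0.35,"grip":-0.55},{"x":0.637,"y":-0.46,"z":0.06,"az":0.35,"grip":-0.55},{"x":0.637,"y":-0.46,"z":0.06,"az":0.35,"grip":-0.55}]' --force 25

```text
validation failed for argument at $.se...
```

```bash
python3 - <<'E'
from h import *
s=st()
rel([.656,-.104,.135],frame([0,0,-1],yw(-97)))
E
```

```text
t0.20 q [-1.354  0.264  1.605 -0.     1.274 -0.037] p [ 169.4 -652.9  230.4] z [-0.     0.001 -1.   ] y [ 0.251 -0.968 -0.001] F [-0.1  0.4 -0.9] w1.002 g0.0
xyz [ 1.2177 -0.8181  0.1921] axyz [-2.70e-03  5.00e-04  7.18e-01] rows>=14.8
```

>>> step_arm --series '[{"x":0.637,"y":-0.46,"z":0.06,"ax":0,"ay":0,"az":0.35,"grip":-0.55},{"x":0.637,"y":-0.46,"z":0.06,"ax":0,"ay":0,"az":0.35,"grip":-0.55},{"x":0.637,"y":-0.46,"z":0.06,"ax":0,"ay":0,"az":0.35,"grip":-0.55},{"x":0.637,"y":-0.46,"z":0.06,"ax":0,"ay":0,"az":0.35,"grip":-0.55},{"x":0.637,"y":-0.46,"z":0.06,"ax":0,"ay":0,"az":0.35,"grip":-0.55},{"x":0.637,"y":-0.46,"z":0.06,"ax":0,"ay":0,"az":0.35,"grip":-0.55},{"x":0.637,"y":-0.46,"z":0.06,"ax":0,"ay":0,"az":0.35,"grip":-0.55},{"x":0.637,"y":-0.46,"z":0.06,"ax":0,"ay":0,"az":0.35,"grip":-0.55},{"x":0.637,"y":-0.46,"z":0.06,"ax":0,"ay":0,"az":0.35,"grip":-0.55}]' --force 25

```text
time: 1.1
tool_pos: [0.4225, -0.3463, 0.2006]
tcp_rot: [-3.137, -0.119, -0.001]
wrist_force: [-0.1, -0.5, 0.5]
width: 0.776
grip_force: 0.0
```

```bash
python3 - <<'E'
from h import *
s=st()
rel([.656,-.104,.135],frame([0,0,-1],yw(-97)))
E
```

```text
t1.10 q [-0.734  0.044  1.914  0.002  1.185  0.76 ] p [ 422.5 -346.3  200.6] z [ 0.     0.003 -1.   ] y [ 0.076 -0.997 -0.002] F [-0.1 -0.5  0.5] w0.776 g0.0
xyz [ 0.5025 -0.4474  0.1326] axyz [-0.0048 -0.0005  0.3785] rows>=6.9
```

>>> step_arm --series '[{"x":0.5,"y":-0.447,"z":0.132,"ax":0,"ay":0,"az":0.38,"grip":-0.55},{"x":0.5,"y":-0.447,"z":0.132,"ax":0,"ay":0,"az":0.38,"grip":-0.55},{"x":0.5,"y":-0.447,"z":0.132,"ax":0,"ay":0,"az":0.38,"grip":-0.55},{"x":0.5,"y":-0.447,"z":0.132,"ax":0,"ay":0,"az":0.38,"grip":-0.55},{"x":0.5,"y":-0.447,"z":0.132,"ax":0,"ay":0,"az":0.38,"grip":-0.55},{"x":0.5,"y":-0.447,"z":0.132,"ax":0,"ay":0,"az":0.38,"grip":-0.55},{"x":0.5,"y":-0.447,"z":0.132,"ax":0,"ay":0,"az":0.38,"grip":-0.55},{"x":0.5,"y":-0.447,"z":0.132,"ax":0,"ay":0,"az":0.38,"grip":-0.55}]' --force 25

```text
time: 1.9
tool_pos: [0.656, -0.1065, 0.1334]
tcp_rot: [-3.134, 0.195, 0.001]
wrist_force: [-0.8, -0.1, -0.2]
width: 0.772
grip_force: 0.0
```

```bash
python3 - <<'E'
from h import *
s=st()
rel([.656,-.104,.1],frame([0,0,-1],yw(-97)))
c=imaging.read_camera("wrist"); cv2.imwrite("pics/w1.png",c["img"][:,:,::-1])
for k in blobs(mask(c,(18,140,80),(32,255,255)),800): print(k.mean(0).round(),rect(c,k,.085))
E
```

```text
t1.90 q [-0.199  0.318  1.722  0.002  1.103  1.495] p [ 656.  -106.5  133.4] z [-0.001  0.002 -1.   ] y [-0.124 -0.992 -0.002] F [-0.8 -0.1 -0.2] w0.772 g0.0
xyz [-0.0005 -0.0048  0.0668] axyz [-0.003   0.0014 -0.0037] rows>=0.7
[277. 230.] [ 655.5 -105.9   99.8   60.2   -7. ]
[310. 366.] [ 566.8 -114.7   43.1   31.   -27.3]
```

View pics/w1.png

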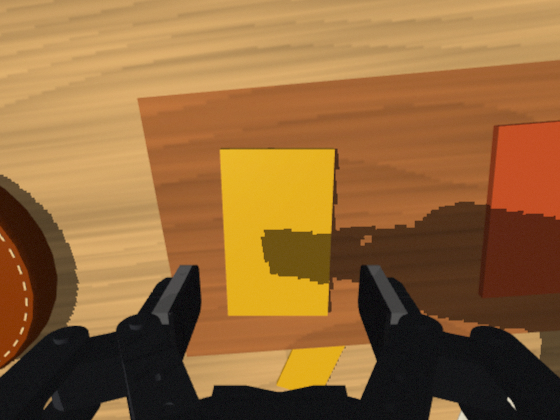

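The wrist view puts the brass plate at (220–335, 148–316), between the fingers and measuring 99.8×60.2 mm, as expected. I'll descend next.

>>> step_arm --series '[{"x":0,"y":-0.003,"z":0.06,"ax":0,"ay":0,"az":0,"grip":-0.55},{"x":0,"y":-0.003,"z":0.1,"ax":0,"ay":0,"az":0,"grip":-0.55},{"x":0,"y":-0.003,"z":0.114,"ax":0,"ay":0,"az":0,"grip":-0.55},{"x":0,"y":-0.003,"z":0.114,"ax":0,"ay":0,"az":0,"grip":-0.55}]' --force 25

```text
time: 2.35
tool_pos: [0.6528, -0.1103, 0.0789]
tcp_rot: [3.135, -0.204, -0.002]
wrist_force: [-1.0, -0.2, -0.0]
width: 0.776
grip_force: 0.0
```

>>> step_arm --series '[{"x":0,"y":0,"z":0.004,"ax":0,"ay":0,"az":0,"grip":-0.55},{"x":0,"y":0,"z":0.004,"ax":0,"ay":0,"az":0,"grip":-0.55}]'

```text
time: 2.55
tool_pos: [0.6538, -0.1104, 0.0783]
tcp_rot: [3.134, -0.203, 0.001]
wrist_force: [-2.6, -0.6, 6.7]
width: 0.781
grip_force: 3.4
```

>>> step_arm --series '[{"x":0,"y":0,"z":0.004,"ax":0,"ay":0,"az":0,"grip":-0.55},{"x":0,"y":0,"z":0.004,"ax":0,"ay":0,"az":0,"grip":-0.55}]'

```text
time: 2.75
tool_pos: [0.6539, -0.1104, 0.0781]
tcp_rot: [3.134, -0.202, 0.002]
wrist_force: [-7.3, -0.6, 14.2]
width: 0.777
grip_force: 7.4
```

```bash
python3 - <<'E'
from h import *
s=st()
c=imaging.read_camera("wrist"); cv2.imwrite("pics/w2.png",c["img"][:,:,::-1])
for k in blobs(mask(c,(18,140,80),(32,255,255)),800): print(k.mean(0).round(),rect(c,k,.085))
s=st()
E
```

```text
t2.75 q [-2.040e-01  3.680e-01  1.766e+00 -1.000e-03  1.006e+00  1.496e+00] p [ 653.9 -110.4   78.1] z [ 0.001 -0.001 -1.   ] y [-0.129 -0.992  0.001] F [-7.3 -0.6 14.2] w0.777 g7.4
[266. 269.] [ 655.7 -105.9  100.2   59.9   -7.1]
t2.80 q [-2.040e-01  3.680e-01  1.766e+00 -1.000e-03  1.006e+00  1.496e+00] p [ 653.9 -110.4   78.1] z [ 0.001 -0.001 -1.   ] y [-0.129 -0.992  0.001] F [-7.6 -0.6 14.6] w0.771 g7.4
```

View pics/w2.png

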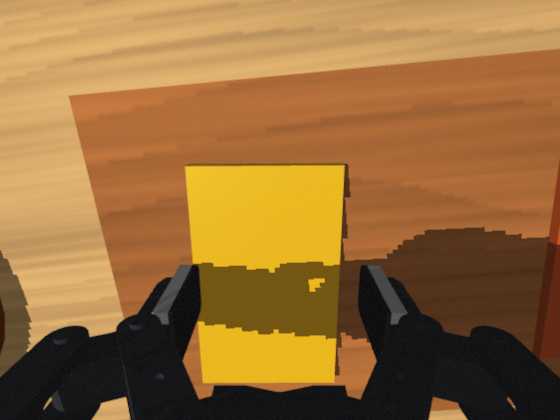

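The left fingertip is sitting on the plate's edge, near (200,280) in the image, because the gripper is about 5 mm too far toward −y. I'll lift and re-centre.

>>> step_arm --series '[{"x":0,"y":0,"z":-0.03,"ax":0,"ay":0,"az":0,"grip":-0.55},{"x":0.002,"y":-0.01,"z":-0.03,"ax":0,"ay":0,"az":-0.01,"grip":-0.6},{"x":0.002,"y":-0.01,"z":-0.03,"ax":0,"ay":0,"az":-0.01,"grip":-0.6},{"x":0.002,"y":-0.01,"z":-0.03,"ax":0,"ay":0,"az":-0.01,"grip":-0.6}]'

```text
time: 3.2
tool_pos: [0.6552, -0.1038, 0.0888]
tcp_rot: [-3.136, 0.193, 0.001]
wrist_force: [-0.7, 0.7, -0.1]
width: 0.8
grip_force: 0.0
```

```bash
python3 - <<'E'
from h import *
s=st()
rel([.656,-.106,.078],frame([0,0,-1],yw(-97)))
E
```

```text
t3.20 q [-0.195  0.358  1.757 -0.     1.026  1.499] p [ 655.2 -103.8   88.8] z [-0.001  0.    -1.   ] y [-0.123 -0.992 -0.   ] F [-0.7  0.7 -0.1] w0.800 g0.0
xyz [0.0021 0.0042 0.0217] axyz [-0.      0.001  -0.0015] rows>=0.2
```

>>> step_arm --series '[{"x":0,"y":0.004,"z":0.0,"ax":0,"ay":0,"az":0,"grip":-0.6},{"x":0,"y":0.004,"z":0.024,"ax":0,"ay":0,"az":0,"grip":-0.6},{"x":0,"y":0.004,"z":0.024,"ax":0,"ay":0,"az":0,"grip":-0.6}]'

```text
time: 3.5
tool_pos: [0.6534, -0.1056, 0.0744]
tcp_rot: [-3.135, 0.193, 0.007]
wrist_force: [-0.4, 0.7, -0.4]
width: 0.802
grip_force: 0.0
```

```bash
python3 - <<'E'
from h import *
s=st()
E
```

```text
t3.50 q [-0.198  0.373  1.767 -0.     1.006  1.496] p [ 653.4 -105.6   74.4] z [-0.004  0.001 -1.   ] y [-0.123 -0.992 -0.   ] F [-0.4  0.7 -0.4] w0.802 g0.0
```

>>> step_arm --series '[{"x":0,"y":0,"z":-0.003,"ax":0,"ay":0,"az":0,"grip":-0.4},{"x":0,"y":0,"z":-0.003,"ax":0,"ay":0,"az":0,"grip":-0.2},{"x":0,"y":0,"z":-0.003,"ax":0,"ay":0,"az":0,"grip":-0.2},{"x":0,"y":0,"z":-0.003,"ax":0,"ay":0,"az":0,"grip":-0.2}]' --force 20

```text
time: 3.9
tool_pos: [0.6551, -0.1058, 0.0786]
tcp_rot: [-3.136, 0.193, 0.001]
wrist_force: [-0.2, 0.5, -2.2]
width: 0.689
grip_force: 23.5
```

```bash
python3 - <<'E'
from h import *
s=st()
c=imaging.read_camera("wrist")
for k in blobs(mask(c,(18,140,80),(32,255,255)),800): print(k.mean(0).round(),rect(c,k,.085))
# riser front edge at two columns: wood->bench hue change; use top cam
c=imaging.read_camera("top"); m=mask(c,(0,120,50),(14,255,255))
for u in (330,345,370,410):
    col=np.where(m[100:200,u]>0)[0]+100; print(u,col.min(),col.max(),ray(c,[[u,col.min()],[u,col.max()]],.08)[:,:2].round(4).tolist())
E
```

```text
t3.90 q [-0.198  0.369  1.763  0.     1.009  1.496] p [ 655.1 -105.8   78.6] z [-0.  0. -1.] y [-0.123 -0.992 -0.   ] F [-0.2  0.5 -2.2] w0.689 g23.5
[279. 268.] [ 656.3 -106.5  100.9   60.7   -7.1]Traceback (most recent call last):
  File "<stdin>", line 8, in <module>
    return umr_minimum(a, axis, None, out, keepdims, initial, where)
ValueError: zero-size array to reduction operation minimum which has no identity
```

>>> step_arm --series '[{"x":0,"y":0,"z":0.004,"ax":0,"ay":0,"az":0,"grip":-0.2},{"x":-0.03,"y":0,"z":0.004,"ax":0,"ay":0,"az":0,"grip":-0.2},{"x":-0.06,"y":0,"z":0.004,"ax":0,"ay":0,"az":0,"grip":-0.2},{"x":-0.09,"y":0,"z":0.004,"ax":0,"ay":0,"az":0,"grip":-0.2},{"x":-0.12,"y":0,"z":0.004,"ax":0,"ay":0,"az":0,"grip":-0.2},{"x":-0.15,"y":0,"z":0.004,"ax":0,"ay":0,"az":0,"grip":-0.2},{"x":-0.15,"y":0,"z":0.004,"ax":0,"ay":0,"az":0,"grip":-0.2},{"x":-0.15,"y":0,"z":0.004,"ax":0,"ay":0,"az":0,"grip":-0.2}]'

```text
time: 4.8
tool_pos: [0.5811, -0.0967, 0.0772]
tcp_rot: [3.136, -0.194, 0.001]
wrist_force: [-1.4, 1.0, 0.7]
width: 0.688
grip_force: 23.9
```

```bash
python3 - <<'E'
from h import *
s=st()
c=imaging.read_camera("wrist"); cv2.imwrite("pics/w3.png",c["img"][:,:,::-1])
for k in blobs(mask(c,(18,140,80),(32,255,255)),800): print(k.mean(0).round(),rect(c,k,.085))
E
```

```text
t4.80 q [-0.207  0.244  1.933  0.     0.964  1.487] p [581.1 -96.7  77.2] z [ 0.001 -0.    -1.   ] y [-0.123 -0.992  0.   ] F [-1.4  1.   0.7] w0.688 g23.9
[280. 269.] [582.6 -98.4 100.4  62.3  -7.1]
```

View pics/w3.png

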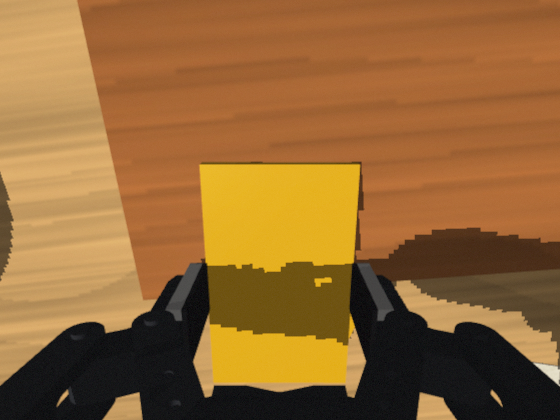

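The plate now overhangs: it spans (200–360, 163–385), and the riser's front edge runs from about (145,298) to (550,270). I'll measure the overhang and fit the arm's plane geometry so I can check clearance for the horizontal grasp.

```bash
python3 - <<'E'
from h import *
from scipy.optimize import least_squares
c=imaging.read_camera("wrist")
print(ray(c,[[145,298],[375,283],[550,270],[213,385],[347,385],[200,163],[80,0]],.08).round(4).tolist())
D=[(.264,1.605,.1694,-.6529,.2304),(.044,1.914,.4225,-.3463,.2006),(.318,1.722,.656,-.1065,.1334),(.369,1.763,.6551,-.1058,.0786),(.244,1.933,.5811,-.0967,.0772),(.358,1.757,.6552,-.1038,.0888)]
D=np.array(D); r=np.sqrt(D[:,2]**2+D[:,3]**2-.0246**2)
def f(p):
    a,L2,L3,d,cc=p; t=D[:,0]+D[:,1]+d
    return np.r_[a+L2*np.sin(D[:,0])+L3*np.sin(t)-r, cc+L2*np.cos(D[:,0])+L3*np.cos(t)-D[:,4], .02*(a), .02*d]
s=least_squares(f,[0,.45,.45,0,.0]); print(s.x.round(4),(s.fun*1000).round(1))
E
```

```text
[[0.5803, -0.0389, 0.08], [0.5752, -0.1377, 0.08], [0.5723, -0.2112, 0.08], [0.5311, -0.0599, 0.08], [0.5233, -0.1222, 0.08], [0.6351, -0.0734, 0.08], [0.695, -0.0434, 0.08]]
[-0.0008  0.5124  0.5658 -0.0008 -0.0983] [-0.2  0.1  0.1  0.1 -0.3  0.1  0.2 -0.2 -0.4  0.3 -0.2  0.3 -0.  -0. ]
```

>>> step_arm --series '[{"x":0,"y":0,"z":0,"ax":0,"ay":0,"az":0,"grip":-0.5},{"x":0,"y":0,"z":0,"ax":0,"ay":0,"az":0,"grip":-0.6},{"x":0,"y":0,"z":0,"ax":0,"ay":0,"az":0,"grip":-0.6},{"x":0,"y":0,"z":-0.04,"ax":0,"ay":0,"az":0,"grip":-0.6},{"x":0,"y":0,"z":-0.14,"ax":0,"ay":0,"az":0,"grip":-0.8},{"x":0,"y":0,"z":-0.24,"ax":0,"ay":0,"az":0,"grip":-1},{"x":0,"y":0,"z":-0.3,"ax":0,"ay":0,"az":0,"grip":-1},{"x":0,"y":0,"z":-0.3,"ax":0,"ay":0,"az":0,"grip":-1}]'

```text
time: 5.7
tool_pos: [0.5849, -0.0975, 0.234]
tcp_rot: [3.134, -0.193, 0.019]
wrist_force: [0.6, -0.6, 1.0]
width: 1.0
grip_force: 0.0
```

```bash
cat > kin.py <<'E'
import numpy as np
from scipy.spatial.transform import Rotation as Ro
from scipy.optimize import least_squares
L2,L3,OFF,HC=.5124,.5658,.0246,-.0983
LO=np.array([-2.63,-.94,.31,-1.31,0,-2.55]); HI=np.array([2.63,2.18,2.57,4.45,2.66,2.55])
def fk(q,d6,sg=1):
    e=lambda a,x: Ro.from_euler(a,x).as_matrix()
    B=e('z',q[0]); F=B@e('y',q[1]+q[2]); R=F@e('z',sg*q[3])@e('y',q[4])@e('z',q[5]+np.pi/2)
    w=B@np.array([L2*np.sin(q[1])+L3*np.sin(q[1]+q[2]),OFF,HC+d6+L2*np.cos(q[1])+L3*np.cos(q[1]+q[2])])
    return w+d6*R[:,2],R,w
def ik(p,R,d6,q0):
    f=lambda q:(lambda P:np.r_[(P[0]-p)*5,(P[1]-R).ravel()])(fk(q,d6))
    s=least_squares(f,np.clip(q0,LO+.01,HI-.01),bounds=(LO,HI)); return s.x,np.abs(s.fun).max()
E
python3 - <<'E'
from h import *; from kin import *
s=st()
for d in (.25,.3,.35):
  for nm,p,el in (("grasp",[.55,-.1,.082],0),("place",[.60,.15,.06],-22)):
    for phi in (30,50,70):
      for sy in (1,-1):
        u=np.array(yw(phi))*np.cos(np.radians(el))+np.array([0,0,np.sin(np.radians(el))])
        for q4 in (1.5,):
          q,e=ik(p,frame(u,[0,0,sy]),d,[-.3,.2,1.9,q4,1.4,-sy*1.5])
          if e<.01: print(d,nm,phi,sy,q.round(2),"wrist",fk(q,d)[2].round(3))
rel([.47,-.18,.26],frame([.5,.5,-.7],[-.5,-.5,-.7]))
rel([.47,-.18,.26],frame([.5,.5,-.7],[.5,.5,.7]))
E
```

```text
t5.70 q [-0.207  0.1    1.791  0.     1.238  1.487] p [584.9 -97.5 234. ] z [ 0.012 -0.003 -1.   ] y [-0.123 -0.992  0.001] F [ 0.6 -0.6  1. ] w1.000 g0.0
0.25 grasp 30 -1 [-0.65  0.43  2.37  1.94  1.44  0.31] wrist [ 0.333 -0.225  0.082]
0.25 grasp 50 -1 [-0.69  0.52  2.2   1.58  1.57  0.42] wrist [ 0.389 -0.292  0.082]
0.25 grasp 70 -1 [-0.67  0.6   2.02  1.29  1.73  0.5 ] wrist [ 0.464 -0.335  0.082]
0.25 place 30 -1 [0.02 0.25 2.39 2.44 0.76 0.34] wrist [0.399 0.034 0.154]
0.25 place 50 -1 [-0.12  0.32  2.28  1.88  0.95  0.56] wrist [ 0.451 -0.028  0.154]
0.25 place 70 1 [-0.18  0.41  2.13  1.48  1.16 -2.49] wrist [ 0.521 -0.068  0.154]
0.25 place 70 -1 [-0.18  0.41  2.13  1.48  1.16  0.65] wrist [ 0.521 -0.068  0.154]
0.3 grasp 30 -1 [-0.78  0.56  2.39  1.84  1.52  0.19] wrist [ 0.29  -0.25   0.082]
0.3 grasp 50 -1 [-0.8   0.63  2.18  1.48  1.6   0.33] wrist [ 0.357 -0.33   0.082]
0.3 grasp 70 -1 [-0.75  0.71  1.97  1.21  1.74  0.43] wrist [ 0.447 -0.382  0.082]
0.3 place 30 -1 [-0.04  0.28  2.47  2.44  0.87  0.27] wrist [0.359 0.011 0.172]
0.3 place 50 -1 [-0.21  0.36  2.33  1.
[... 153 characters left out ...]
46  2.15  1.44  1.2   0.57] wrist [ 0.505 -0.111  0.172]
0.35 grasp 30 -1 [-0.91  0.69  2.38  1.71  1.56  0.07] wrist [ 0.247 -0.275  0.082]
0.35 grasp 50 -1 [-0.9   0.74  2.14  1.38  1.62  0.25] wrist [ 0.325 -0.368  0.082]
0.35 grasp 70 -1 [-0.82  0.83  1.9   1.13  1.76  0.38] wrist [ 0.43  -0.429  0.082]
0.35 place 30 -1 [-0.12  0.33  2.54  2.41  0.98  0.19] wrist [ 0.319 -0.012  0.191]
0.35 place 50 -1 [-0.31  0.41  2.37  1.8   1.08  0.38] wrist [ 0.391 -0.099  0.191]
0.35 place 70 -1 [-0.35  0.52  2.15  1.38  1.23  0.5 ] wrist [ 0.489 -0.155  0.191]
xyz [-0.2072  0.1921 -0.0544] axyz [1.447  0.4773 1.2062] rows>=6.8
xyz [-0.2072  0.1921 -0.0544] axyz [-0.6058  1.8365 -4.4225] rows>=16.9
```

>>> step_arm --series '[{"x":-0.21,"y":0.19,"z":-0.05,"ax":0.72,"ay":0.24,"az":0.6,"grip":-1},{"x":-0.21,"y":0.19,"z":-0.05,"ax":0.72,"ay":0.24,"az":0.6,"grip":-1},{"x":-0.21,"y":0.19,"z":-0.05,"ax":0.72,"ay":0.24,"az":0.6,"grip":-1},{"x":-0.21,"y":0.19,"z":-0.05,"ax":0.72,"ay":0.24,"az":0.6,"grip":-1},{"x":-0.21,"y":0.19,"z":-0.05,"ax":0.72,"ay":0.24,"az":0.6,"grip":-1}]'

```text
time: 6.2
tool_pos: [0.4628, -0.1802, 0.2503]
tcp_rot: [-2.697, 0.616, -0.207]
wrist_force: [0.8, 0.5, 1.0]
width: 1.004
grip_force: 0.0
```

```bash
python3 - <<'E'
from h import *; from kin import *
s=st(); R=Ro.from_rotvec(s["tcp_rot"]).as_matrix()
for sg in (1,-1):
  r=least_squares(lambda d: fk(s["q"],d[0],sg)[0]-s["tool_pos"],[.3]); P=fk(s["q"],r.x[0],sg)
  print(sg,r.x,(P[0]-s["tool_pos"]).round(4),np.abs(P[1]-R).max())
d=.0
sg=1; d=least_squares(lambda d: fk(s["q"],d[0],1)[0]-s["tool_pos"],[.3]).x[0]
rng=np.random.default_rng(0)
for nm,p,el in (("grasp",[.55,-.1,.082],0),("place",[.63,.18,.06],-22)):
  for phi in range(-150,181,30):
    for sy in (1,-1):
      u=np.array(yw(phi))*np.cos(np.radians(el))+np.array([0,0,np.sin(np.radians(el))])
      pp=np.array(p)-(0 if nm=="grasp" else -.0)*u
      seen=[]
      for _ in range(8):
          q,e=ik(pp,frame(u,[0,0,sy]),d,rng.uniform([-1.2,0,1,-1.3,.3,-2.5],[1.2,1,2.5,4.4,2.5,2.5]))
          if e<.005 and not any(np.abs(q-k).max()<.1 for k in seen): seen.append(q); print(nm,phi,sy,q.round(2),"w",fk(q,d)[2].round(2))
E
```

```text
t6.20 q [-0.696 -0.099  2.01   0.411  1.292  1.197] p [ 462.8 -180.2  250.3] z [ 0.22   0.317 -0.923] y [-0.39  -0.838 -0.381] F [0.8 0.5 1. ] w1.004 g0.0
1 [0.34873034] [ 0.0001  0.0001 -0.0005] 4.996003610813204e-16
-1 [-0.31581171] [ 0.0097 -0.0245 -0.0519] 0.701209426798661
grasp -150 -1 [ 0.06  1.1   1.26 -0.62  2.25 -0.42] w [0.85 0.07 0.08]
grasp -120 -1 [ 0.24  0.97  1.55 -0.91  1.99 -0.48] w [0.72 0.2  0.08]
grasp -90 -1 [ 0.38  0.82  1.91 -1.22  1.72 -0.39] w [0.55 0.25 0.08]
grasp -30 -1 [0.2  0.7  2.57 3.87 1.67 0.08] w [0.25 0.07 0.08]
grasp 30 -1 [-0.9   0.69  2.38  1.72  1.56  0.08] w [ 0.25 -0.27  0.08]
grasp 60 -1 [-0.86  0.78  2.02  1.25  1.68  0.32] w [ 0.38 -0.4   0.08]
grasp 90 -1 [-0.72  0.92  1.66  0.93  1.93  0.44] w [ 0.55 -0.45  0.08]
grasp 120 -1 [-0.54  1.06  1.34  0.65  2.2   0.42] w [ 0.72 -0.4   0.08]
grasp 150 -1 [-0.34  1.16  1.13  0.28  2.4   0.21] w [ 0.85 -0.27  0.08]
grasp 180 -1 [-0.14  1.17  1.1  -0.21  2.43 -0.16] w [ 0.9  -0.1   0.08]
place -150 -1 [ 0.33  1.16  0.89 -0.23  2.26 -0.22] w [0.91 0.34 0.19]
place -120 -1 [ 0.5   1.05  1.11 -0.57 
[... 240 characters left out ...]
place -60 -1 [ 0.74  0.68  1.83 -1.17  1.38 -0.62] w [0.47 0.46 0.19]
place 0 -1 [ 0.46  0.36  2.47  3.69  0.91 -0.17] w [0.31 0.18 0.19]
place 30 -1 [-0.02  0.36  2.48  2.5   0.93  0.19] w [0.35 0.02 0.19]
place 60 -1 [-0.26  0.49  2.22  1.64  1.11  0.47] w [ 0.47 -0.1   0.19]
place 90 1 [-0.26  0.67  1.85  1.14  1.4  -2.54] w [ 0.63 -0.14  0.19]
place 90 -1 [-0.26  0.67  1.85  1.14  1.4   0.6 ] w [ 0.63 -0.14  0.19]
place 120 1 [-0.16  0.86  1.47  0.82  1.73 -2.54] w [ 0.79 -0.1   0.19]
place 120 -1 [-0.16  0.86  1.47  0.82  1.73  0.6 ] w [ 0.79 -0.1   0.19]
place 150 -1 [-0.01  1.04  1.13  0.54  2.04  0.48] w [0.91 0.02 0.19]
place 180 -1 [0.16 1.16 0.9  0.19 2.26 0.18] w [0.95 0.18 0.19]
```

The kinematic model matches the readings exactly (d6 = 0.349). Next I'll check how close joint 6 gets to its limit for the flipped placing pose.

```bash
python3 - <<'E'
from h import *; from kin import *
d=.3487
for el in (-15,-20,-25,-30,-40):
  for phi in (50,60,75,90,105,120,-45,-60,-75,-90,-105):
      u=np.array(yw(phi))*np.cos(np.radians(el))+np.array([0,0,np.sin(np.radians(el))])
      a=1 if phi>0 else -1
      q,e=ik(np.array([.631,.178,.05])-.03*u,frame(u,[0,0,1]),d,[-.2 if a>0 else .6,.6,1.8,a*1.1,1.4,-a*2.4])
      print(el,phi,q.round(2),"w",fk(q,d)[2].round(2),"OK" if e<.003 else "e%.3f"%e)
E
```

```text
-15 50 [-0.31  0.42  2.29  1.69  1.1  -2.55] w [ 0.43 -0.11  0.2 ] e0.147
-15 60 [-0.34  0.51  2.18  1.52  1.21 -2.55] w [ 0.48 -0.14  0.19] e0.115
-15 75 [-0.35  0.64  1.99  1.32  1.37 -2.55] w [ 0.55 -0.18  0.17] e0.070
-15 90 [-0.32  0.75  1.8   1.14  1.52 -2.55] w [ 0.64 -0.19  0.16] e0.034
-15 105 [-0.27  0.86  1.59  0.99  1.68 -2.55] w [ 0.73 -0.17  0.15] e0.007
-15 120 [-0.2   0.96  1.38  0.85  1.85 -2.55] w [ 0.81 -0.14  0.15] OK
-15 -45 [ 0.82  0.66  1.95 -1.31  1.36  2.55] w [0.39 0.46 0.17] e0.066
-15 -60 [ 0.8   0.76  1.78 -1.19  1.5   2.55] w [0.45 0.5  0.15] e0.020
-15 -75 [ 0.75  0.87  1.58 -1.03  1.66  2.53] w [0.54 0.53 0.15] OK
-15 -90 [ 0.68  0.97  1.36 -0.89  1.84  2.52] w [0.63 0.54 0.15] OK
-15 -105 [ 0.6   1.08  1.15 -0.76  2.01  2.54] w [0.73 0.53 0.15] OK
-20 50 [-0.29  0.38  2.31  1.69  1.03 -2.55] w [ 0.43 -0.1   0.22] e0.098
-20 60 [-0.32  0.47  2.2   1.52  1.14 -2.55] w [ 0.47 -0.13  0.21] e0.071
-20 75 [-0.34  0.59  2.02  1.3   1.3  -2.55] w [ 0.55 -0.16  0.19] e0.034
-20 90 [-0.31  0.7   1.83  1.12  1.46 -2.55] w [ 0.63 -0.18  0.18] e0.005
-20 105 [-0.2
[... 2078 characters left out ...]
.29] OK
-40 60 [-0.2   0.29  2.2   1.3   0.85 -2.27] w [ 0.49 -0.07  0.29] OK
-40 75 [-0.23  0.39  2.04  1.09  1.04 -2.29] w [ 0.56 -0.1   0.29] OK
-40 90 [-0.21  0.5   1.87  0.92  1.22 -2.33] w [ 0.63 -0.11  0.29] OK
-40 105 [-0.18  0.61  1.7   0.78  1.38 -2.39] w [ 0.71 -0.1   0.29] OK
-40 120 [-0.13  0.71  1.53  0.66  1.54 -2.46] w [ 0.78 -0.07  0.29] OK
-40 -45 [ 0.69  0.41  2.02 -1.12  1.01  2.26] w [0.43 0.38 0.29] OK
-40 -60 [ 0.69  0.51  1.85 -0.95  1.19  2.3 ] w [0.49 0.43 0.29] OK
-40 -75 [ 0.66  0.62  1.68 -0.81  1.36  2.36] w [0.56 0.46 0.29] OK
-40 -90 [ 0.61  0.72  1.51 -0.68  1.53  2.43] w [0.63 0.47 0.29] OK
-40 -105 [ 0.55  0.81  1.35 -0.56  1.68  2.52] w [0.71 0.46 0.29] OK
```

Plan:
1. Turn the overhanging plate to yaw of about 35° with a top-down grip, so the tool can reach its near end along the plate's axis.
2. Grasp that end horizontally and flip it by swinging through tool-down.
3. Set it with its end overhanging the pad's edge, where the finger clears the pad.
4. Regrip it from above and centre it on the pad.

```bash
python3 - <<'E'
from h import *
c=imaging.read_camera("top")
for k in blobs(mask(c,(18,140,120),(26,255,255)),200)[:3]: print(k.mean(0).round(),rect(c,k,.085))
st(); rel([.582,-.098,.13],frame([0,0,-1],yw(-97)))
E
```

```text
[319. 178.] [582.5 -96.1 101.1  61.3  -7.3]
[324. 219.] [ 491.5 -106.8   61.    40.7  -27.5]
t6.25 q [-0.692 -0.098  2.008  0.41   1.292  1.197] p [ 463.8 -179.1  250.6] z [ 0.218  0.317 -0.923] y [-0.387 -0.84  -0.38 ] F [ 0.7 -0.2  0.3] w1.006 g0.0
xyz [ 0.1257 -0.136   0.3257] axyz [-0.7197 -0.2382 -0.6087] rows>=3.7
```

>>> step_arm --series '[{"x":0.126,"y":-0.138,"z":0.326,"ax":-0.72,"ay":-0.24,"az":-0.61,"grip":-0.6},{"x":0.126,"y":-0.138,"z":0.326,"ax":-0.72,"ay":-0.24,"az":-0.61,"grip":-0.6},{"x":0.126,"y":-0.138,"z":0.326,"ax":-0.72,"ay":-0.24,"az":-0.61,"grip":-0.6},{"x":0.126,"y":-0.138,"z":0.326,"ax":-0.72,"ay":-0.24,"az":-0.61,"grip":-0.6},{"x":0.126,"y":-0.138,"z":0.326,"ax":-0.72,"ay":-0.24,"az":-0.61,"grip":-0.6},{"x":0.126,"y":-0.138,"z":0.326,"ax":-0.72,"ay":-0.24,"az":-0.61,"grip":-0.6}]'

```text
time: 6.85
tool_pos: [0.5839, -0.0923, 0.1296]
tcp_rot: [3.136, -0.175, -0.004]
wrist_force: [-0.5, -0.1, -0.4]
width: 0.804
grip_force: 0.0
```

```bash
python3 - <<'E'
from h import *
st(); rel([.582,-.097,.0755],frame([0,0,-1],yw(-97)))
E
```

```text
t6.85 q [-1.990e-01  1.920e-01  1.888e+00 -1.000e-03  1.064e+00  1.484e+00] p [583.9 -92.3 129.6] z [-0.003 -0.    -1.   ] y [-0.111 -0.994  0.   ] F [-0.5 -0.1 -0.4] w0.804 g0.0
xyz [-0.0024  0.0097  0.1083] axyz [0.0008 0.0049 0.0202] rows>=1.1
```

>>> step_arm --series '[{"x":-0.002,"y":0.009,"z":0.06,"ax":0,"ay":0,"az":0.02,"grip":-0.6},{"x":-0.002,"y":0.009,"z":0.06,"ax":0,"ay":0,"az":0.02,"grip":-0.6},{"x":-0.002,"y":0.009,"z":0.06,"ax":0,"ay":0,"az":0.02,"grip":-0.6},{"x":-0.002,"y":0.009,"z":0.06,"ax":0,"ay":0,"az":0.02,"grip":-0.6}]'

```text
time: 7.25
tool_pos: [0.5828, -0.1008, 0.1034]
tcp_rot: [3.134, -0.203, 0.005]
wrist_force: [0.6, -0.5, -0.5]
width: 0.797
grip_force: 0.0
```

```bash
python3 - <<'E'
from h import *
st(); rel([.582,-.097,.0755],frame([0,0,-1],yw(-97)))
E
```

```text
t7.25 q [-0.213  0.217  1.912 -0.     1.01   1.487] p [ 582.8 -100.8  103.4] z [ 0.003 -0.001 -1.   ] y [-0.129 -0.992  0.001] F [ 0.6 -0.5 -0.5] w0.797 g0.0
xyz [-0.0028 -0.0074  0.0559] axyz [ 0.0011 -0.0067 -0.0137] rows>=0.6
```

>>> step_arm --series '[{"x":-0.003,"y":-0.0075,"z":0.02,"ax":0,"ay":0,"az":-0.013,"grip":-0.6},{"x":-0.003,"y":-0.0075,"z":0.056,"ax":0,"ay":0,"az":-0.013,"grip":-0.6},{"x":-0.003,"y":-0.0075,"z":0.056,"ax":0,"ay":0,"az":-0.013,"grip":-0.6},{"x":-0.003,"y":-0.0075,"z":0.056,"ax":0,"ay":0,"az":-0.013,"grip":-0.6}]'

```text
time: 7.65
tool_pos: [0.581, -0.0963, 0.0737]
tcp_rot: [3.135, -0.191, 0.001]
wrist_force: [-0.0, 0.2, -0.3]
width: 0.797
grip_force: 0.0
```

>>> step_arm --series '[{"x":0,"y":0,"z":0,"ax":0,"ay":0,"az":0,"grip":-0.3},{"x":0,"y":0,"z":0,"ax":0,"ay":0,"az":0,"grip":-0.2},{"x":0,"y":0,"z":0,"ax":0,"ay":0,"az":0,"grip":-0.2}]'

```text
time: 7.95
tool_pos: [0.5822, -0.0964, 0.0752]
tcp_rot: [3.135, -0.191, 0.005]
wrist_force: [-0.3, 0.0, 6.1]
width: 0.695
grip_force: 26.3
```

```bash
python3 - <<'E'
from h import *
st(); rel([.585,-.097,.077],frame([0,0,-1],yw(-55)))
E
```

```text
t7.95 q [-0.206  0.247  1.934 -0.     0.958  1.486] p [582.2 -96.4  75.2] z [ 0.003 -0.001 -1.   ] y [-0.122 -0.993  0.   ] F [-0.3  0.   6.1] w0.695 g26.3
xyz [ 0.0057  0.0005 -0.0036] axyz [ 0.0029 -0.0058 -1.3995] rows>=4.9
```

>>> step_arm --series '[{"x":0,"y":0,"z":-0.004,"ax":0,"ay":0,"az":0,"grip":-0.2},{"x":0,"y":0,"z":-0.004,"ax":0,"ay":0,"az":-0.25,"grip":-0.2},{"x":0,"y":0,"z":-0.004,"ax":0,"ay":0,"az":-0.5,"grip":-0.2},{"x":0,"y":0,"z":-0.004,"ax":0,"ay":0,"az":-0.75,"grip":-0.2},{"x":0,"y":0,"z":-0.004,"ax":0,"ay":0,"az":-1,"grip":-0.2},{"x":0,"y":0,"z":-0.004,"ax":0,"ay":0,"az":-1,"grip":-0.2}]'

```text
time: 8.55
tool_pos: [0.5806, -0.0962, 0.0752]
tcp_rot: [3.078, 0.627, -0.0]
wrist_force: [0.7, -0.0, -0.5]
width: 0.69
grip_force: 22.8
```

>>> step_arm --series '[{"x":0,"y":0,"z":0,"ax":0,"ay":0,"az":-0.2,"grip":-0.2},{"x":0,"y":0,"z":0,"ax":0,"ay":0,"az":-0.4,"grip":-0.2},{"x":0,"y":0,"z":0,"ax":0,"ay":0,"az":-0.4,"grip":-0.2},{"x":0,"y":0,"z":0,"ax":0,"ay":0,"az":-0.4,"grip":-0.2}]'

```text
time: 8.95
tool_pos: [0.5808, -0.0962, 0.0753]
tcp_rot: [2.998, 0.939, 0.0]
wrist_force: [-0.2, -0.0, -2.3]
width: 0.695
grip_force: 22.6
```

```bash
python3 - <<'E'
from h import *
st(); c=imaging.read_camera("wrist"); 
for k in blobs(mask(c,(18,140,80),(32,255,255)),800): print(k.mean(0).round(),rect(c,k,.085))
E
```

```text
t8.95 q [-0.206  0.246  1.934 -0.     0.961  0.758] p [580.8 -96.2  75.3] z [ 0. -0. -1.] y [ 0.57  -0.821  0.   ] F [-0.2 -0.  -2.3] w0.695 g22.6
[278. 272.] [580.2 -93.1 100.3  67.2  35.1]
```

>>> step_arm --series '[{"x":0.008,"y":0,"z":0.003,"ax":0,"ay":0,"az":0,"grip":-0.2},{"x":0.008,"y":0,"z":0.003,"ax":0,"ay":0,"az":0,"grip":-0.2},{"x":0.008,"y":0,"z":0.003,"ax":0,"ay":0,"az":0,"grip":-0.5},{"x":0.008,"y":0,"z":0.003,"ax":0,"ay":0,"az":0,"grip":-0.6},{"x":0.008,"y":0,"z":0.003,"ax":0,"ay":0,"az":0,"grip":-0.6},{"x":0.008,"y":0,"z":-0.05,"ax":0,"ay":0,"az":0,"grip":-0.6},{"x":0.008,"y":0,"z":-0.15,"ax":0,"ay":0,"az":0,"grip":-0.8},{"x":0.008,"y":0,"z":-0.25,"ax":0,"ay":0,"az":0,"grip":-1},{"x":0.008,"y":0,"z":-0.3,"ax":0,"ay":0,"az":0,"grip":-1},{"x":0.008,"y":0,"z":-0.3,"ax":0,"ay":0,"az":0,"grip":-1}]'

```text
time: 10.0
tool_pos: [0.5878, -0.0945, 0.2319]
tcp_rot: [2.99, 0.943, 0.016]
wrist_force: [0.7, -0.5, -0.2]
width: 1.002
grip_force: 0.0
```

```bash
python3 - <<'E'
from h import *; from kin import *
s=st(); d=.3487
c=imaging.read_camera("wrist"); 
for k in blobs(mask(c,(18,140,80),(32,255,255)),800): print(k.mean(0).round(),rect(c,k,.085))
C=np.array([.584,-.094,.0825]); u=np.array(yw(35)); N=C-.05*u
for nm,p,el,yy in (("pre",N-.10*u+[0,0,.10],-50,[0,0,-1]),("pre2",N-.07*u,0,[0,0,-1]),("grasp",N+.018*u,0,[0,0,-1])):
    z=u*np.cos(np.radians(el))+np.array([0,0,np.sin(np.radians(el))])
    R=frame(z,yy); q,e=ik(p,R,d,[-.9,.6,2.2,1.6,1.5,.3]); print(nm,p.round(4),q.round(2),"%.4f"%e,"w",fk(q,d)[2].round(3)); rel(p,R)
E
```

```text
t10.00 q [-0.201  0.106  1.788 -0.     1.235  0.759] p [587.8 -94.5 231.9] z [ 0.012 -0.003 -1.   ] y [ 0.574 -0.819  0.009] F [ 0.7 -0.5 -0.2] w1.002 g0.0
[268. 201.] [568.1 -91.3 125.   86.4  35.1]
pre [ 0.4611 -0.18    0.1825] [-0.9  -0.12  2.27  0.8   1.1   1.21] 0.0000 w [ 0.278 -0.309  0.45 ]
xyz [-0.3036 -0.0032  0.0908] axyz [1.0441 1.0296 2.8717] rows>=11.3
pre2 [ 0.4857 -0.1628  0.0825] [-1.13  0.7   2.29  1.41  1.6   0.15] 0.0000 w [ 0.2   -0.363  0.082]
xyz [-0.2445 -0.0042  0.2911] axyz [2.3101 2.2985 2.3208] rows>=14.0
grasp [ 0.5578 -0.1124  0.0825] [-0.91  0.7   2.29  1.62  1.56  0.15] 0.0000 w [ 0.272 -0.312  0.082]
xyz [-0.0685 -0.0042  0.2919] axyz [2.3101 2.2985 2.3208] rows>=14.0
```

>>> step_arm --series '[{"x":-0.3,"y":0,"z":0,"ax":0.348,"ay":0.343,"az":0.957,"grip":-1},{"x":-0.3,"y":0,"z":0,"ax":0.348,"ay":0.343,"az":0.957,"grip":-1},{"x":-0.3,"y":0,"z":0,"ax":0.348,"ay":0.343,"az":0.957,"grip":-1},{"x":-0.3,"y":0,"z":0,"ax":0.348,"ay":0.343,"az":0.957,"grip":-1},{"x":-0.3,"y":0,"z":0,"ax":0.348,"ay":0.343,"az":0.957,"grip":-1}]'

```text
time: 10.55
tool_pos: [0.4587, -0.1811, 0.2229]
tcp_rot: [-2.906, -0.147, -0.166]
wrist_force: [0.2, -0.2, -0.0]
width: 1.004
grip_force: 0.0
```

>>> step_arm --series '[{"x":0,"y":0,"z":0,"ax":0.348,"ay":0.343,"az":0.957,"grip":-1},{"x":0,"y":0,"z":0,"ax":0.348,"ay":0.343,"az":0.957,"grip":-1},{"x":0,"y":0,"z":0,"ax":0.348,"ay":0.343,"az":0.957,"grip":-1},{"x":0,"y":0,"z":0,"ax":0.348,"ay":0.343,"az":0.957,"grip":-1},{"x":0,"y":0,"z":0,"ax":0.348,"ay":0.343,"az":0.957,"grip":-1}]'

```text
time: 11.05
tool_pos: [0.4604, -0.1789, 0.2233]
tcp_rot: [-2.632, 0.549, -0.302]
wrist_force: [0.1, 0.1, -0.1]
width: 0.999
grip_force: 0.0
```

>>> step_arm --series '[{"x":0,"y":0,"z":0,"ax":0.348,"ay":0.343,"az":0.957,"grip":-1},{"x":0,"y":0,"z":0,"ax":0.348,"ay":0.343,"az":0.957,"grip":-1},{"x":0,"y":0,"z":0,"ax":0.348,"ay":0.343,"az":0.957,"grip":-1},{"x":0,"y":0,"z":0,"ax":0.348,"ay":0.343,"az":0.957,"grip":-1},{"x":0,"y":0,"z":0,"ax":0.348,"ay":0.343,"az":0.957,"grip":-1},{"x":0,"y":0,"z":0,"ax":0.348,"ay":0.343,"az":0.957,"grip":-1}]'

```text
time: 11.65
tool_pos: [0.4617, -0.1794, 0.2252]
tcp_rot: [-2.216, 1.147, -0.41]
wrist_force: [-0.3, -1.1, 0.2]
width: 1.003
grip_force: 0.0
```

```bash
python3 - <<'E'
from h import *; from kin import *
s=st(); d=.3487
c=imaging.read_camera("top")
for k in blobs(mask(c,(18,140,120),(26,255,255)),200)[:3]: print(k.mean(0).round(),rect(c,k,.085))
C=np.array([.584,-.094,.0825]); u=np.array(yw(35)); N=C-.05*u
for nm,p,el in (("pre",N-.12*u+[0,0,.05],-25),("pre2",N-.07*u,0)):
    z=u*np.cos(np.radians(el))+np.array([0,0,np.sin(np.radians(el))])
    R=frame(z,[0,0,-1]);rel(p,R)
E
```

```text
t11.65 q [-0.891 -0.166  2.219  0.765  1.169  1.294] p [ 461.7 -179.4  225.2] z [ 0.52   0.371 -0.77 ] y [-0.629 -0.444 -0.638] F [-0.3 -1.1  0.2] w1.003 g0.0
[320. 193.] [ 549.8 -102.3  184.1   89.2   15. ]
xyz [-0.0003  0.1511  0.1166] axyz [0.8439 0.0108 0.0027] rows>=2.9
xyz [0.0005 0.138  0.2574] axyz [1.6773e+00 1.1400e-02 3.0000e-04] rows>=5.9
```

>>> step_arm --series '[{"x":0,"y":0.15,"z":0.117,"ax":0.84,"ay":0.01,"az":0,"grip":-1},{"x":0,"y":0.15,"z":0.117,"ax":0.84,"ay":0.01,"az":0,"grip":-1},{"x":0,"y":0.15,"z":0.117,"ax":0.84,"ay":0.01,"az":0,"grip":-1},{"x":0,"y":0.15,"z":0.117,"ax":0.84,"ay":0.01,"az":0,"grip":-1},{"x":0,"y":0.15,"z":0.117,"ax":0.84,"ay":0.01,"az":0,"grip":-1}]'

```text
time: 12.2
tool_pos: [0.444, -0.1909, 0.1299]
tcp_rot: [-1.824, 0.958, -0.601]
wrist_force: [-0.0, 0.6, -0.2]
width: 1.001
grip_force: 0.0
```

```bash
python3 - <<'E'
from h import *; from kin import *
s=st()
C=np.array([.584,-.094,.0825]); u=np.array(yw(35)); N=C-.05*u
rel(N-.07*u,frame(u,[0,0,-1]))
c=imaging.read_camera("scene"); cv2.imwrite("pics/s2.png",cv2.resize(c["img"][150:350,100:400,::-1],None,fx=2.5,fy=2.5))
X=[[*(C[:2]+u[:2]*a*.05+np.array([-u[1],u[0]])*b*.03),.085] for a,b in ((-1,-1),(-1,1),(1,1),(1,-1))]
print(((proj(c,X)-[100,150])*2.5).round())
E
```

```text
t12.20 q [-1.167  0.212  2.354  1.16   1.315  0.591] p [ 444.  -190.9  129.9] z [ 0.742  0.52  -0.423] y [-0.35  -0.236 -0.906] F [-0.   0.6 -0.2] w1.001 g0.0
xyz [0.0023 0.0435 0.1312] axyz [ 0.8332 -0.0027 -0.0142] rows>=2.9
[[361. 251.]
 [386. 190.]
 [509. 218.]
 [490. 281.]]
```

View pics/s2.png

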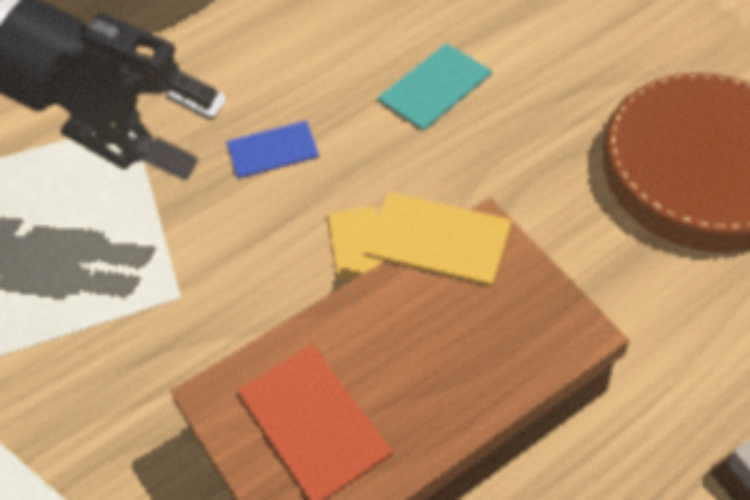

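The scene view shows the plate corners at about (365,254), (390,194), (511,222) and (491,284), within 1–2 px of prediction. The near end overhangs the front edge. I'll level the tool and approach.

>>> step_arm --series '[{"x":0,"y":0,"z":0,"ax":0.83,"ay":0,"az":-0.01,"grip":-1},{"x":0.002,"y":0.044,"z":0.13,"ax":0.83,"ay":0,"az":-0.01,"grip":-1},{"x":0.002,"y":0.044,"z":0.13,"ax":0.83,"ay":0,"az":-0.01,"grip":-1},{"x":0.002,"y":0.044,"z":0.13,"ax":0.83,"ay":0,"az":-0.01,"grip":-1},{"x":0.002,"y":0.044,"z":0.13,"ax":0.83,"ay":0,"az":-0.01,"grip":-1},{"x":0.002,"y":0.044,"z":0.13,"ax":0.83,"ay":0,"az":-0.01,"grip":-1}]'

```text
time: 12.85
tool_pos: [0.4868, -0.1642, 0.0856]
tcp_rot: [-1.446, 0.745, -0.753]
wrist_force: [-0.7, -0.4, 0.7]
width: 1.0
grip_force: 0.0
```

```bash
python3 - <<'E'
from h import *
s=st()
C=np.array([.584,-.094,.0825]); u=np.array(yw(35)); N=C-.05*u
rel(N+.022*u,frame(u,[0,0,-1]))
E
```

```text
t12.85 q [-1.124  0.691  2.29   1.408  1.592  0.151] p [ 486.8 -164.2   85.6] z [ 0.819  0.574 -0.005] y [ 0.    -0.009 -1.   ] F [-0.7 -0.4  0.7] w1.000 g0.0
xyz [-0.0035  0.0053  0.1838] axyz [0.0096 0.0011 0.0145] rows>=1.8
```

>>> step_arm --series '[{"x":-0.0035,"y":0.0045,"z":0.05,"ax":0.01,"ay":0,"az":0.014,"grip":-1},{"x":-0.0035,"y":0.0045,"z":0.11,"ax":0.01,"ay":0,"az":0.014,"grip":-1},{"x":-0.0035,"y":0.0045,"z":0.16,"ax":0.01,"ay":0,"az":0.014,"grip":-1},{"x":-0.0035,"y":0.0045,"z":0.184,"ax":0.01,"ay":0,"az":0.014,"grip":-1},{"x":-0.0035,"y":0.0045,"z":0.184,"ax":0.01,"ay":0,"az":0.014,"grip":-1},{"x":-0.0035,"y":0.0045,"z":0.184,"ax":0.01,"ay":0,"az":0.014,"grip":-1}]'

```text
time: 13.45
tool_pos: [0.5607, -0.1104, 0.0848]
tcp_rot: [-1.436, 0.747, -0.752]
wrist_force: [0.6, 0.1, 0.4]
width: 1.001
grip_force: 0.0
```

```bash
python3 - <<'E'
from h import *
s=st()
C=np.array([.584,-.094,.0825]); u=np.array(yw(35)); N=C-.05*u
rel(N+.022*u,frame(u,[0,0,-1]))
E
```

```text
t13.45 q [-0.903  0.699  2.291  1.628  1.564  0.15 ] p [ 560.7 -110.4   84.8] z [0.82  0.573 0.002] y [ 0.003 -0.    -1.   ] F [0.6 0.1 0.4] w1.001 g0.0
xyz [-0.0001  0.0045  0.0009] axyz [-0.0047 -0.0023  0.0038] rows>=0.0
```

>>> step_arm --series '[{"x":0,"y":0.004,"z":0,"ax":0,"ay":0,"az":0,"grip":-0.4},{"x":0,"y":0.004,"z":0,"ax":0,"ay":0,"az":0,"grip":0.2},{"x":0,"y":0.004,"z":0,"ax":0,"ay":0,"az":0,"grip":0.6},{"x":0,"y":0.004,"z":0,"ax":0,"ay":0,"az":0,"grip":0.7},{"x":0,"y":0.004,"z":0,"ax":0,"ay":0,"az":0,"grip":0.7}]' --force 30

```text
time: 13.95
tool_pos: [0.5602, -0.11, 0.0803]
tcp_rot: [-1.433, 0.752, -0.748]
wrist_force: [0.6, 0.3, -0.5]
width: 0.157
grip_force: 0.0
```

>>> step_arm --series '[{"x":0,"y":0,"z":0,"ax":0,"ay":0,"az":0,"grip":0.8},{"x":0,"y":0,"z":0,"ax":0,"ay":0,"az":0,"grip":1},{"x":0,"y":0,"z":0,"ax":0,"ay":0,"az":0,"grip":1},{"x":0,"y":0,"z":0,"ax":0,"ay":0,"az":0,"grip":1},{"x":0,"y":0,"z":0,"ax":0,"ay":0,"az":0,"grip":1}]' --force 60

```text
time: 14.45
tool_pos: [0.5603, -0.1099, 0.0822]
tcp_rot: [-1.431, 0.748, -0.75]
wrist_force: [-2.5, -1.2, 4.8]
width: 0.04
grip_force: 61.0
```

```bash
python3 - <<'E'
from h import *
st()
E
```

```text
t14.45 q [-0.903  0.709  2.289  1.63   1.569  0.145] p [ 560.3 -109.9   82.2] z [0.82  0.572 0.006] y [ 0.004  0.005 -1.   ] F [-2.5 -1.2  4.8] w0.040 g61.0
```

```bash
cat > plan.py <<'E'
from h import *; from kin import *
d=.3487
PC=np.array([.631,.178,0]); 
def dirv(phi,el): return np.array(yw(phi))*np.cos(np.radians(el))+np.array([0,0,np.sin(np.radians(el))])
def placepose(phi,el,h=0,far=.028,L=.078):
    z=dirv(phi,el); uh=np.array(yw(phi)); F=PC-far*uh+np.array([0,0,.0325+h]); return F-L*z,frame(z,[0,0,1])
E
python3 - <<'E'
from plan import *
s=st(); q=s["q"]
for nm,p,R in [("lift",s["tool_pos"]+[0,0,.17],frame(dirv(35,0),[0,0,-1])),
  ("p45",[.50,-.05,.30],frame(dirv(35,-45),[0,0,-1])),
  ("down",[.48,.05,.34],frame([0,0,-1],yw(-145))),
  ("yaw1",[.48,.12,.34],frame([0,0,-1],yw(-102))),
  ("yaw2",[.50,.20,.34],frame([0,0,-1],yw(-60))),
  ("p-50",[.54,.27,.25],frame(dirv(-60,-50),[0,0,1])),
  ("pre",*placepose(-60,-25,.06)),("place",*placepose(-60,-25)),("place20",*placepose(-60,-20)),("pre-65",*placepose(-65,-25,.06)),("place70",*placepose(-70,-20))]:
    q,e=ik(np.array(p),R,d,q); print(nm,np.round(p,3),q.round(2),"%.4f"%e,"w",fk(q,d)[2].round(2))
E
```

```text
t14.45 q [-0.903  0.709  2.289  1.63   1.569  0.145] p [ 560.3 -109.9   82.2] z [0.82  0.572 0.006] y [ 0.004  0.005 -1.   ] F [-2.5 -1.2  4.8] w0.040 g61.0
lift [ 0.56  -0.11   0.252] [-0.9   0.27  2.36  1.62  1.54  0.51] 0.0000 w [ 0.27 -0.31  0.25]
p45 [ 0.5  -0.05  0.3 ] [-0.64 -0.36  2.26  0.84  1.12  1.55] 0.0000 w [ 0.3  -0.19  0.55]
down [0.48 0.05 0.34] [ 0.04 -0.16  1.85  0.01  1.45  2.55] 0.0138 w [0.48 0.04 0.69]
yaw1 [0.48 0.12 0.34] [ 0.2  -0.13  1.83  0.    1.45  1.98] 0.0000 w [0.48 0.12 0.69]
yaw2 [0.5  0.2  0.34] [ 0.33 -0.04  1.75  0.    1.44  1.38] 0.0000 w [0.5  0.2  0.69]
p-50 [0.54 0.27 0.25] [ 0.79  0.23  1.77 -0.68  1.41  2.04] 0.0000 w [0.43 0.46 0.52]
pre [0.582 0.263 0.125] [ 0.87  0.59  1.77 -1.03  1.48  2.42] 0.0000 w [0.42 0.54 0.27]
place [0.582 0.263 0.065] [ 0.87  0.68  1.77 -1.04  1.44  2.49] 0.0000 w [0.42 0.54 0.21]
place20 [0.58  0.266 0.059] [ 0.89  0.74  1.75 -1.08  1.5   2.54] 0.0000 w [0.42 0.55 0.18]
pre-65 [0.589 0.267 0.125] [ 0.85  0.64  1.69 -0.98  1.54  2.41] 0.0000 w [0.46 0.55 0.27]
place70 [0.596 0.273 0.059] [ 0.84  0.83  1.58 -0.98  1.62  2.51] 0.0000 w [0.48 0.58 0.18]
```

>>> step_arm --series '[{"x":0,"y":-0.04,"z":0,"ax":0,"ay":0,"az":0,"grip":1},{"x":0,"y":-0.12,"z":0,"ax":0,"ay":0,"az":0,"grip":1},{"x":0,"y":-0.2,"z":0,"ax":0,"ay":0,"az":0,"grip":1},{"x":0,"y":-0.28,"z":0,"ax":0,"ay":0,"az":0,"grip":1},{"x":0,"y":-0.34,"z":0,"ax":0,"ay":0,"az":0,"grip":1},{"x":0,"y":-0.34,"z":0,"ax":0,"ay":0,"az":0,"grip":1}]'

```text
time: 15.05
tool_pos: [0.5609, -0.1111, 0.2541]
tcp_rot: [-1.436, 0.746, -0.755]
wrist_force: [0.4, 0.5, -1.8]
width: 0.043
grip_force: 60.7
```

```bash
python3 - <<'E'
from plan import *
st(); rel([.50,-.05,.30],frame(dirv(35,-45),[0,0,-1]))
c=imaging.read_camera("wrist"); cv2.imwrite("pics/w4.png",c["img"][:,:,::-1])
E
```

```text
t15.05 q [-0.904  0.267  2.357  1.623  1.545  0.513] p [ 560.9 -111.1  254.1] z [0.82  0.572 0.003] y [ 0.005 -0.002 -1.   ] F [ 0.4  0.5 -1.8] w0.043 g60.7
xyz [-0.1695 -0.0926 -0.0297] axyz [-1.5062 -0.0075  0.0061] rows>=5.3
```

View pics/w4.png

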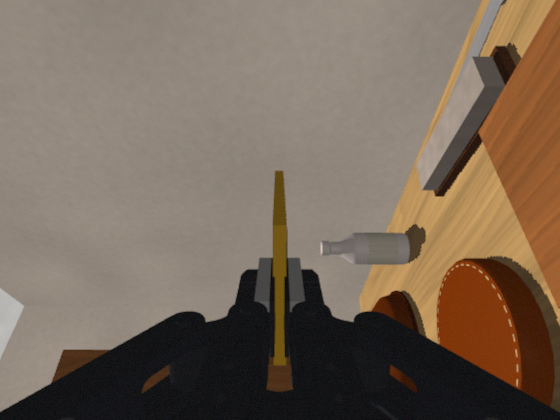

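The wrist view shows the plate held straight and edge-on between the pads, at about (280, 170–365). I'll swing it through tool-down.

>>> step_arm --series '[{"x":-0.085,"y":-0.046,"z":-0.015,"ax":-0.25,"ay":0,"az":0,"grip":1},{"x":-0.085,"y":-0.046,"z":-0.015,"ax":-0.5,"ay":0,"az":0,"grip":1},{"x":-0.085,"y":-0.046,"z":-0.015,"ax":-0.75,"ay":0,"az":0,"grip":1},{"x":-0.17,"y":-0.092,"z":-0.03,"ax":-1,"ay":0,"az":0,"grip":1},{"x":-0.17,"y":-0.092,"z":-0.03,"ax":-1,"ay":0,"az":0,"grip":1},{"x":-0.17,"y":-0.092,"z":-0.03,"ax":-1,"ay":0,"az":0,"grip":1}]'

```text
time: 15.7
tool_pos: [0.4989, -0.0486, 0.2974]
tcp_rot: [-1.904, 0.99, -0.575]
wrist_force: [-0.5, 0.0, -4.4]
width: 0.042
grip_force: 60.5
```

```bash
python3 - <<'E'
from plan import *
st(); rel([.48,.08,.34],frame(dirv(60,-80),yw(-110)))
E
```

```text
t15.70 q [-0.796 -0.33   2.386  1.159  1.204  1.205] p [498.9 -48.6 297.4] z [ 0.711  0.497 -0.498] y [-0.407 -0.287 -0.867] F [-0.5  0.  -4.4] w0.042 g60.5
xyz [-0.2322 -0.1324  0.0585] axyz [-1.6032 -0.6441 -1.0172] rows>=7.0
```

>>> step_arm --series '[{"x":-0.116,"y":-0.066,"z":0.03,"ax":-0.4,"ay":-0.16,"az":-0.255,"grip":1},{"x":-0.232,"y":-0.132,"z":0.058,"ax":-0.8,"ay":-0.32,"az":-0.51,"grip":1},{"x":-0.232,"y":-0.132,"z":0.058,"ax":-0.8,"ay":-0.32,"az":-0.51,"grip":1},{"x":-0.232,"y":-0.132,"z":0.058,"ax":-0.8,"ay":-0.32,"az":-0.51,"grip":1},{"x":-0.232,"y":-0.132,"z":0.058,"ax":-0.8,"ay":-0.32,"az":-0.51,"grip":1}]'

```text
time: 16.2
tool_pos: [0.4815, 0.0808, 0.3372]
tcp_rot: [-2.437, 0.793, -0.353]
wrist_force: [0.6, -0.4, -2.7]
width: 0.042
grip_force: 60.4
```

>>> step_arm --series '[{"x":0,"y":0,"z":0,"ax":-0.8,"ay":-0.32,"az":-0.51,"grip":1},{"x":0,"y":0,"z":0,"ax":-0.8,"ay":-0.32,"az":-0.51,"grip":1},{"x":0,"y":0,"z":0,"ax":-0.8,"ay":-0.32,"az":-0.51,"grip":1},{"x":0,"y":0,"z":0,"ax":-0.8,"ay":-0.32,"az":-0.51,"grip":1},{"x":0,"y":0,"z":0,"ax":-0.8,"ay":-0.32,"az":-0.51,"grip":1}]'

```text
time: 16.7
tool_pos: [0.4808, 0.0787, 0.3346]
tcp_rot: [-2.928, 0.516, -0.074]
wrist_force: [-0.2, 0.4, -2.9]
width: 0.041
grip_force: 60.4
```

```bash
python3 - <<'E'
from plan import *
s=st(); rel([.50,.20,.32],frame(dirv(-60,-80),yw(-60)))
q=s["q"]
for el in (-80,-60,-40,-25):
    q,e=ik(np.array([.54,.28,.22]),frame(dirv(-60,el),[0,0,1]),d,q); print(el,q.round(2),"%.4f"%e)
E
```

```text
t16.70 q [-1.000e-03 -2.110e-01  1.913e+00  1.600e-01  1.364e+00  1.892e+00] p [480.8  78.7 334.6] z [ 0.077  0.156 -0.985] y [-0.335 -0.926 -0.173] F [-0.2  0.4 -2.9] w0.041 g60.4
xyz [-0.0478 -0.2324  0.0696] axyz [-0.6064 -0.0344 -1.6776] rows>=6.2
-80 [ 0.54  0.15  1.77 -0.19  1.23  1.65] 0.0000
-60 [ 0.72  0.21  1.78 -0.53  1.31  1.95] 0.0000
-40 [ 0.86  0.33  1.78 -0.81  1.46  2.19] 0.0000
-25 [ 0.93  0.45  1.77 -0.98  1.6   2.32] 0.0000
```

>>> step_arm --series '[{"x":-0.024,"y":-0.116,"z":0.035,"ax":-0.15,"ay":-0.01,"az":-0.42,"grip":1},{"x":-0.048,"y":-0.232,"z":0.07,"ax":-0.3,"ay":-0.017,"az":-0.84,"grip":1},{"x":-0.048,"y":-0.232,"z":0.07,"ax":-0.3,"ay":-0.017,"az":-0.84,"grip":1},{"x":-0.048,"y":-0.232,"z":0.07,"ax":-0.3,"ay":-0.017,"az":-0.84,"grip":1},{"x":-0.048,"y":-0.232,"z":0.07,"ax":-0.3,"ay":-0.017,"az":-0.84,"grip":1}]'

```text
time: 17.2
tool_pos: [0.4988, 0.1989, 0.3212]
tcp_rot: [3.136, 0.135, 0.082]
wrist_force: [0.2, 0.3, -2.6]
width: 0.043
grip_force: 60.5
```

>>> step_arm --series '[{"x":0,"y":0,"z":0,"ax":-0.3,"ay":-0.017,"az":-0.84,"grip":1},{"x":0,"y":0,"z":0,"ax":-0.3,"ay":-0.017,"az":-0.84,"grip":1},{"x":0,"y":0,"z":0,"ax":-0.3,"ay":-0.017,"az":-0.84,"grip":1},{"x":0,"y":0,"z":0,"ax":-0.3,"ay":-0.017,"az":-0.84,"grip":1},{"x":0,"y":0,"z":0,"ax":-0.3,"ay":-0.017,"az":-0.84,"grip":1}]'

```text
time: 17.7
tool_pos: [0.4996, 0.1983, 0.3241]
tcp_rot: [2.873, 0.762, 0.08]
wrist_force: [0.1, -0.4, -2.1]
width: 0.045
grip_force: 60.4
```

```bash
python3 - <<'E'
from plan import *
s=st(); rel([.53,.29,.22],frame(dirv(-60,-25),[0,0,1]))
E
```

```text
t17.70 q [ 0.445 -0.057  1.797 -0.179  1.383  1.529] p [499.6 198.3 324.1] z [ 0.095 -0.148 -0.984] y [ 0.487 -0.855  0.176] F [ 0.1 -0.4 -2.1] w0.045 g60.4
xyz [ 0.142  -0.1637  0.1834] axyz [-1.8292 -0.0083 -0.0172] rows>=6.4
```

>>> step_arm --series '[{"x":0.07,"y":-0.08,"z":0.09,"ax":-0.28,"ay":0,"az":-0.01,"grip":1},{"x":0.142,"y":-0.164,"z":0.183,"ax":-0.56,"ay":0,"az":-0.01,"grip":1},{"x":0.142,"y":-0.164,"z":0.183,"ax":-0.91,"ay":0,"az":-0.01,"grip":1},{"x":0.142,"y":-0.164,"z":0.183,"ax":-0.91,"ay":0,"az":-0.01,"grip":1},{"x":0.142,"y":-0.164,"z":0.183,"ax":-0.91,"ay":0,"az":-0.01,"grip":1}]'

```text
time: 18.2
tool_pos: [0.5284, 0.291, 0.2164]
tcp_rot: [2.412, 0.653, 0.221]
wrist_force: [0.9, -0.7, -2.0]
width: 0.042
grip_force: 60.6
```

>>> step_arm --series '[{"x":0,"y":0,"z":0,"ax":-0.28,"ay":0,"az":0,"grip":1},{"x":0,"y":0,"z":0,"ax":-0.56,"ay":0,"az":0,"grip":1},{"x":0,"y":0,"z":0,"ax":-0.91,"ay":0,"az":0,"grip":1},{"x":0,"y":0,"z":0,"ax":-0.91,"ay":0,"az":0,"grip":1},{"x":0,"y":0,"z":0,"ax":-0.91,"ay":0,"az":0,"grip":1}]'

```text
time: 18.7
tool_pos: [0.5305, 0.2906, 0.2219]
tcp_rot: [1.962, 0.523, 0.342]
wrist_force: [0.1, -0.5, -1.9]
width: 0.04
grip_force: 60.8
```

```bash
python3 - <<'E'
from plan import *
s=st(); rel(*placepose(-60,-25,.04))
c=imaging.read_camera("scene"); cv2.imwrite("pics/s3.png",cv2.resize(c["img"][60:300,280:560,::-1],None,fx=2.5,fy=2.5))
# pad circle from top cam at z=.03
c=imaging.read_camera("top"); m=mask(c,(0,120,50),(14,255,255)); k=[b for b in blobs(m,3000) if abs(b.mean(0)[0]-202)<30]
for b in k: print(rect(c,b,.03))
E
```

```text
t18.70 q [ 0.949  0.448  1.769 -0.972  1.606  2.333] p [530.5 290.6 221.9] z [ 0.457 -0.779 -0.428] y [ 0.209 -0.374  0.904] F [ 0.1 -0.5 -1.9] w0.040 g60.8
xyz [ 0.0593 -0.1687  0.1888] axyz [-0.0123 -0.0119 -0.0117] rows>=2.6
[631.6 178.5 189.  185.4 -81.3]
```

View pics/s3.png

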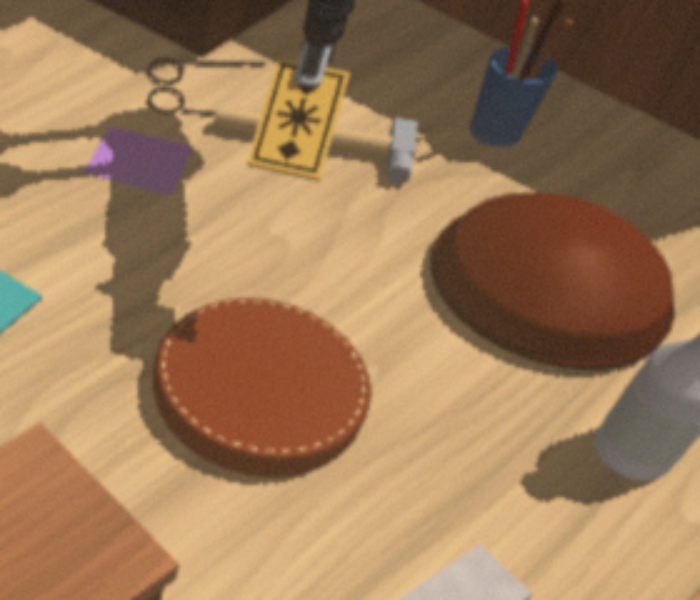

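The engraved face (frame and star, near (300,118) in the crop) is now up, and the plate is square to the tool. The pad is clear.

>>> step_arm --series '[{"x":0.03,"y":-0.08,"z":0.09,"ax":-0.01,"ay":-0.01,"az":-0.01,"grip":1},{"x":0.059,"y":-0.169,"z":0.189,"ax":-0.01,"ay":-0.01,"az":-0.01,"grip":1},{"x":0.059,"y":-0.169,"z":0.189,"ax":-0.01,"ay":-0.01,"az":-0.01,"grip":1},{"x":0.059,"y":-0.169,"z":0.189,"ax":-0.01,"ay":-0.01,"az":-0.01,"grip":1},{"x":0.059,"y":-0.169,"z":0.189,"ax":-0.01,"ay":-0.01,"az":-0.01,"grip":1}]'

```text
time: 19.3
tool_pos: [0.5825, 0.2635, 0.1069]
tcp_rot: [1.953, 0.522, 0.337]
wrist_force: [0.3, 0.1, -2.1]
width: 0.038
grip_force: 60.8
```

```bash
python3 - <<'E'
from plan import *
s=st(); rel(*placepose(-60,-25,.006)); rel(*placepose(-60,-25,0))
E
```

```text
t19.30 q [ 0.865  0.621  1.769 -1.035  1.469  2.441] p [582.5 263.5 106.9] z [ 0.455 -0.784 -0.421] y [ 0.208 -0.366  0.907] F [ 0.3  0.1 -2.1] w0.038 g60.8
xyz [-0.0018 -0.0647  0.0291] axyz [ 0.0026 -0.0034 -0.0052] rows>=0.7
xyz [-0.0018 -0.0756  0.0342] axyz [ 0.0026 -0.0034 -0.0052] rows>=0.8
```

>>> step_arm --series '[{"x":-0.002,"y":-0.04,"z":0.017,"ax":0,"ay":0,"az":0,"grip":1},{"x":-0.002,"y":-0.066,"z":0.03,"ax":0,"ay":0,"az":0,"grip":1},{"x":-0.002,"y":-0.066,"z":0.03,"ax":0,"ay":0,"az":0,"grip":1},{"x":-0.002,"y":-0.066,"z":0.03,"ax":0,"ay":0,"az":0,"grip":1}]'

```text
time: 19.7
tool_pos: [0.5806, 0.2644, 0.0699]
tcp_rot: [1.951, 0.525, 0.338]
wrist_force: [-0.3, 0.2, -2.1]
width: 0.041
grip_force: 60.8
```

>>> step_arm --series '[{"x":0,"y":-0.0055,"z":0.0025,"ax":0,"ay":0,"az":0,"grip":1},{"x":0,"y":-0.0055,"z":0.0025,"ax":0,"ay":0,"az":0,"grip":1}]'

```text
time: 19.9
tool_pos: [0.5807, 0.2644, 0.0663]
tcp_rot: [1.952, 0.525, 0.338]
wrist_force: [0.1, 0.4, -2.6]
width: 0.04
grip_force: 60.8
```

>>> step_arm --series '[{"x":0,"y":-0.0055,"z":0.0025,"ax":0,"ay":0,"az":0,"grip":1},{"x":0,"y":-0.0055,"z":0.0025,"ax":0,"ay":0,"az":0,"grip":1}]'

```text
time: 20.1
tool_pos: [0.581, 0.2644, 0.0645]
tcp_rot: [1.949, 0.524, 0.339]
wrist_force: [-0.4, 3.5, 5.5]
width: 0.042
grip_force: 61.6
```

```bash
python3 - <<'E'
from plan import *
s=st()
E
```

```text
t20.10 q [ 0.869  0.686  1.768 -1.043  1.44   2.496] p [581.  264.4  64.5] z [ 0.458 -0.785 -0.418] y [ 0.208 -0.362  0.908] F [-0.4  3.5  5.5] w0.042 g61.6
```

>>> step_arm --series '[{"x":0,"y":0,"z":0,"ax":0,"ay":0,"az":0,"grip":0.9},{"x":0,"y":0,"z":0,"ax":0,"ay":0,"az":0,"grip":0.8},{"x":0,"y":0,"z":0,"ax":0,"ay":0,"az":0,"grip":0.7},{"x":0,"y":0,"z":0,"ax":0,"ay":0,"az":0,"grip":0.6},{"x":0,"y":0,"z":0,"ax":0,"ay":0,"az":0,"grip":0.5},{"x":0,"y":0,"z":0,"ax":0,"ay":0,"az":0,"grip":0.4},{"x":0,"y":0,"z":0,"ax":0,"ay":0,"az":0,"grip":0.3},{"x":0,"y":0,"z":0,"ax":0,"ay":0,"az":0,"grip":0.2},{"x":0,"y":0,"z":0,"ax":0,"ay":0,"az":0,"grip":0.2}]' --force 20

```text
time: 21.0
tool_pos: [0.5803, 0.2639, 0.0625]
tcp_rot: [1.951, 0.526, 0.336]
wrist_force: [0.1, -0.2, -0.9]
width: 0.399
grip_force: 0.5
```

```bash
python3 - <<'E'
from plan import *
s=st()
c=imaging.read_camera("scene"); cv2.imwrite("pics/s4.png",cv2.resize(c["img"][120:290,300:500,::-1],None,fx=3.5,fy=3.5))
E
```

```text
t21.00 q [ 0.868  0.687  1.769 -1.04   1.437  2.496] p [580.3 263.9  62.5] z [ 0.456 -0.784 -0.421] y [ 0.211 -0.364  0.907] F [ 0.1 -0.2 -0.9] w0.399 g0.5
```

View pics/s4.png

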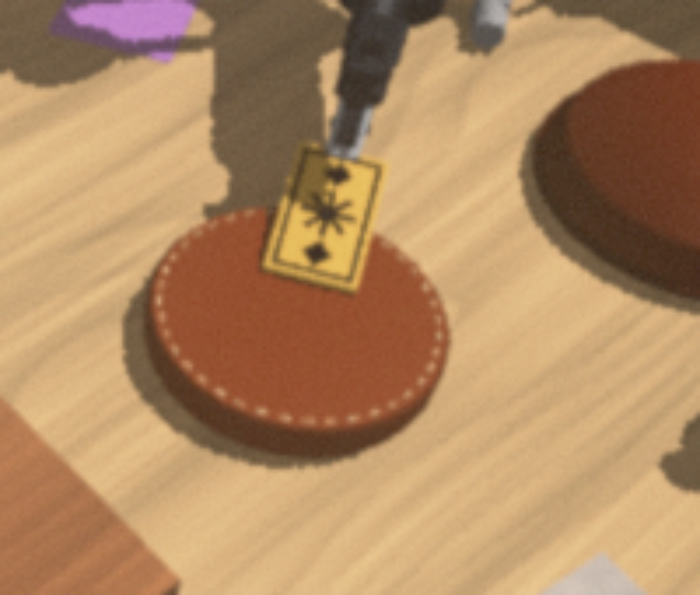

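The plate's far edge is on the pad at about (310,280), and the near end rests on the lower finger. I'll lower it slowly.

>>> step_arm --series '[{"x":0,"y":-0.004,"z":0.0018,"ax":0,"ay":0,"az":0,"grip":0.2},{"x":0,"y":-0.008,"z":0.0036,"ax":0,"ay":0,"az":0,"grip":0.2},{"x":0,"y":-0.012,"z":0.0054,"ax":0,"ay":0,"az":0,"grip":0.2},{"x":0,"y":-0.016,"z":0.0072,"ax":0,"ay":0,"az":0,"grip":0.2},{"x":0,"y":-0.02,"z":0.009,"ax":0,"ay":0,"az":0,"grip":0.2},{"x":0,"y":-0.024,"z":0.011,"ax":0,"ay":0,"az":0,"grip":0.2},{"x":0,"y":-0.028,"z":0.013,"ax":0,"ay":0,"az":0,"grip":0.2},{"x":0,"y":-0.03,"z":0.014,"ax":0,"ay":0,"az":0,"grip":0.2},{"x":0,"y":-0.03,"z":0.014,"ax":0,"ay":0,"az":0,"grip":0.2}]'

```text
time: 21.95
tool_pos: [0.5803, 0.2637, 0.0457]
tcp_rot: [1.951, 0.526, 0.336]
wrist_force: [-0.7, 1.5, -0.2]
width: 0.403
grip_force: 0.6
```

```bash
python3 - <<'E'
from plan import *
s=st()
c=imaging.read_camera("top")
for k in blobs(mask(c,(18,140,100),(28,255,255)),150): print(k.mean(0).round(),rect(c,k,.035))
E
```

```text
t21.95 q [ 0.868  0.713  1.766 -1.043  1.426  2.516] p [580.3 263.7  45.7] z [ 0.456 -0.784 -0.42 ] y [ 0.211 -0.363  0.907] F [-0.7  1.5 -0.2] w0.403 g0.6
[173. 171.] [596.1 243.6 102.8  62.3 -60.6]
[324. 217.] [ 497.4 -112.6   68.9   43.   -28. ]
```

>>> step_arm --series '[{"x":0,"y":-0.004,"z":0.0018,"ax":0,"ay":0,"az":0,"grip":0.2},{"x":0,"y":-0.009,"z":0.004,"ax":0,"ay":0,"az":0,"grip":0.2},{"x":0,"y":-0.009,"z":0.004,"ax":0,"ay":0,"az":0,"grip":0.2}]'

```text
time: 22.3
tool_pos: [0.5802, 0.2638, 0.0405]
tcp_rot: [1.951, 0.526, 0.336]
wrist_force: [0.1, 0.1, -1.1]
width: 0.401
grip_force: 0.7
```

>>> step_arm --series '[{"x":0,"y":-0.01,"z":-0.02,"ax":0,"ay":0,"az":0,"grip":0.2},{"x":0,"y":-0.02,"z":-0.043,"ax":0,"ay":0,"az":0,"grip":0.2},{"x":0,"y":-0.04,"z":-0.086,"ax":0,"ay":0,"az":0,"grip":0.2},{"x":0,"y":-0.065,"z":-0.14,"ax":0,"ay":0,"az":0,"grip":0.2},{"x":0,"y":-0.065,"z":-0.14,"ax":0,"ay":0,"az":0,"grip":0.2}]'

```text
time: 22.8
tool_pos: [0.5405, 0.3352, 0.0415]
tcp_rot: [1.953, 0.529, 0.341]
wrist_force: [0.7, 0.0, 0.8]
width: 0.404
grip_force: 0.0
```

```bash
python3 - <<'E'
from plan import *
s=st()
c=imaging.read_camera("top")
for k in blobs(mask(c,(18,140,100),(28,255,255)),150): print(k.mean(0).round(),rect(c,k,.035))
rel(s["tool_pos"]+[-.04,.04,.22],frame(dirv(-60,-75),[0,0,1]))
E
```

```text
t22.80 q [ 0.976  0.761  1.683 -0.963  1.498  2.524] p [540.5 335.2  41.5] z [ 0.46  -0.781 -0.422] y [ 0.211 -0.365  0.907] F [0.7 0.  0.8] w0.404 g0.0
[173. 173.] [594.7 243.  101.6  61.8 -59. ]
[324. 217.] [ 497.5 -112.7   69.4   42.9  -27.6]
xyz [-0.0268  0.3518 -0.2874] axyz [ 1.6702 -0.0115  0.0065] rows>=5.8
```

>>> step_arm --series '[{"x":0,"y":0.09,"z":-0.06,"ax":0,"ay":0,"az":0,"grip":0.2},{"x":-0.02,"y":0.18,"z":-0.14,"ax":0.28,"ay":0,"az":0,"grip":0},{"x":-0.027,"y":0.27,"z":-0.22,"ax":0.56,"ay":0,"az":0,"grip":-0.3},{"x":-0.027,"y":0.35,"z":-0.287,"ax":0.84,"ay":0,"az":0,"grip":-0.6},{"x":-0.027,"y":0.35,"z":-0.287,"ax":0.84,"ay":0,"az":0,"grip":-0.6},{"x":-0.027,"y":0.35,"z":-0.287,"ax":0.84,"ay":0,"az":0,"grip":-0.6}]'

```text
time: 23.45
tool_pos: [0.5034, 0.3745, 0.2688]
tcp_rot: [2.382, 0.634, 0.248]
wrist_force: [0.6, 0.5, 0.9]
width: 0.802
grip_force: 0.0
```

```bash
python3 - <<'E'
from plan import *
s=st(); rel([.595,.243,.15],frame([0,0,-1],yw(31)))
E
```

```text
t23.45 q [ 0.931  0.311  1.624 -0.633  1.523  2.117] p [503.4 374.5 268.8] z [ 0.33  -0.547 -0.77 ] y [ 0.378 -0.67   0.638] F [0.6 0.5 0.9] w0.802 g0.0
xyz [0.0231 0.0939 0.3871] axyz [ 1.0502  1.0258 -2.9058] rows>=11.4
```

>>> step_arm --series '[{"x":0,"y":0,"z":0,"ax":0.35,"ay":0.342,"az":-0.97,"grip":-0.6},{"x":0,"y":0,"z":0,"ax":0.35,"ay":0.342,"az":-0.97,"grip":-0.6},{"x":0,"y":0,"z":0,"ax":0.35,"ay":0.342,"az":-0.97,"grip":-0.6},{"x":0,"y":0,"z":0,"ax":0.35,"ay":0.342,"az":-0.97,"grip":-0.6}]'

```text
time: 23.85
tool_pos: [0.5004, 0.3716, 0.2582]
tcp_rot: [2.279, 1.377, 0.163]
wrist_force: [0.1, 0.5, -0.2]
width: 0.799
grip_force: 0.0
```

>>> step_arm --series '[{"x":0,"y":0,"z":0,"ax":0.35,"ay":0.342,"az":-0.97,"grip":-0.6},{"x":0,"y":0,"z":0,"ax":0.35,"ay":0.342,"az":-0.97,"grip":-0.6},{"x":0,"y":0,"z":0,"ax":0.35,"ay":0.342,"az":-0.97,"grip":-0.6},{"x":0,"y":0,"z":0,"ax":0.35,"ay":0.342,"az":-0.97,"grip":-0.6}]'

```text
time: 24.25
tool_pos: [0.5004, 0.3714, 0.2582]
tcp_rot: [2.008, 2.091, 0.076]
wrist_force: [0.6, -0.5, -0.1]
width: 0.8
grip_force: 0.0
```

>>> step_arm --series '[{"x":0,"y":0,"z":0,"ax":0.35,"ay":0.342,"az":-0.97,"grip":-0.6},{"x":0,"y":0,"z":0,"ax":0.35,"ay":0.342,"az":-0.97,"grip":-0.6},{"x":0,"y":0,"z":0,"ax":0.35,"ay":0.342,"az":-0.97,"grip":-0.6},{"x":0,"y":0,"z":0,"ax":0.35,"ay":0.342,"az":-0.97,"grip":-0.6},{"x":0,"y":0,"z":0,"ax":0.35,"ay":0.342,"az":-0.97,"grip":-0.6}]'

```text
time: 24.75
tool_pos: [0.5018, 0.3711, 0.2577]
tcp_rot: [-1.544, -2.731, 0.029]
wrist_force: [0.1, -0.7, -0.3]
width: 0.8
grip_force: 0.0
```

```bash
python3 - <<'E'
from plan import *
s=st(); rel([.595,.243,.10],frame([0,0,-1],yw(31)))
c=imaging.read_camera("top")
for k in blobs(mask(c,(18,140,100),(28,255,255)),150): print(k.mean(0).round(),rect(c,k,.035))
E
```

```text
t24.75 q [ 0.599  0.166  1.673 -0.004  1.321  0.058] p [501.8 371.1 257.7] z [-0.013 -0.014 -1.   ] y [ 0.857  0.516 -0.018] F [ 0.1 -0.7 -0.3] w0.800 g0.0
xyz [-0.314   0.0335  0.3164] axyz [-0.0353  0.0096  0.0015] rows>=4.5
[173. 172.] [594.9 242.8 101.1  61.8 -59. ]
[324. 217.] [ 497.6 -112.8   69.6   42.9  -27.6]
```

>>> step_arm --series '[{"x":-0.1,"y":0.01,"z":0.03,"ax":-0.035,"ay":0.01,"az":0,"grip":-0.6},{"x":-0.2,"y":0.02,"z":0.1,"ax":-0.035,"ay":0.01,"az":0,"grip":-0.6},{"x":-0.314,"y":0.033,"z":0.2,"ax":-0.035,"ay":0.01,"az":0,"grip":-0.6},{"x":-0.314,"y":0.033,"z":0.316,"ax":-0.035,"ay":0.01,"az":0,"grip":-0.6},{"x":-0.314,"y":0.033,"z":0.316,"ax":-0.035,"ay":0.01,"az":0,"grip":-0.6},{"x":-0.314,"y":0.033,"z":0.316,"ax":-0.035,"ay":0.01,"az":0,"grip":-0.6},{"x":-0.314,"y":0.033,"z":0.316,"ax":-0.035,"ay":0.01,"az":0,"grip":-0.6}]'

```text
time: 25.5
tool_pos: [0.5937, 0.2452, 0.1015]
tcp_rot: [-1.544, -2.735, -0.002]
wrist_force: [0.1, 0.7, 0.2]
width: 0.803
grip_force: 0.0
```

```bash
python3 - <<'E'
from plan import *
s=st(); c=imaging.read_camera("wrist")
for k in blobs(mask(c,(18,140,80),(32,255,255)),800): print(k.mean(0).round(),rect(c,k,.035))
rel([.5945,.243,.0255],frame([0,0,-1],yw(31)))
E
```

```text
t25.50 q [ 0.352  0.309  1.798  0.002  1.034 -0.191] p [593.7 245.2 101.5] z [ 0.     0.002 -1.   ] y [0.856 0.516 0.001] F [0.1 0.7 0.2] w0.803 g0.0
[278. 222.] [594.4 242.1 100.7  60.8 -58.9]
xyz [-0.0048 -0.0054  0.1563] axyz [ 0.01   -0.0011  0.0052] rows>=1.6
```

>>> step_arm --series '[{"x":-0.0045,"y":-0.003,"z":0.05,"ax":0,"ay":0,"az":0,"grip":-0.6},{"x":-0.0045,"y":-0.003,"z":0.1,"ax":0,"ay":0,"az":0,"grip":-0.6},{"x":-0.0045,"y":-0.003,"z":0.1,"ax":0,"ay":0,"az":0,"grip":-0.6},{"x":-0.0045,"y":-0.003,"z":0.1,"ax":0,"ay":0,"az":0,"grip":-0.6}]'

```text
time: 25.95
tool_pos: [0.596, 0.244, 0.0548]
tcp_rot: [1.54, 2.735, 0.009]
wrist_force: [-0.0, 0.8, -0.2]
width: 0.802
grip_force: 0.0
```

```bash
python3 - <<'E'
from plan import *
s=st(); rel([.5945,.2423,.0265],frame([0,0,-1],yw(31)))
E
```

```text
t25.95 q [ 0.349  0.359  1.828  0.002  0.948 -0.197] p [596.  244.   54.8] z [ 0.006  0.004 -1.   ] y [0.855 0.518 0.007] F [-0.   0.8 -0.2] w0.802 g0.0
xyz [-0.0014 -0.0047  0.0565] axyz [ 0.0128 -0.0006  0.0076] rows>=0.6
```

>>> step_arm --series '[{"x":-0.0014,"y":-0.0045,"z":0.03,"ax":0.01,"ay":0,"az":0.007,"grip":-0.6},{"x":-0.0014,"y":-0.0045,"z":0.056,"ax":0.01,"ay":0,"az":0.007,"grip":-0.6},{"x":-0.0014,"y":-0.0045,"z":0.056,"ax":0.01,"ay":0,"az":0.007,"grip":-0.6},{"x":-0.0014,"y":-0.0045,"z":0.056,"ax":0.01,"ay":0,"az":0.007,"grip":-0.6}]'

```text
time: 26.35
tool_pos: [0.5934, 0.2408, 0.0241]
tcp_rot: [-1.547, -2.732, 0.002]
wrist_force: [-0.5, -1.1, 0.5]
width: 0.802
grip_force: 0.0
```

>>> step_arm --series '[{"x":0,"y":0,"z":0,"ax":0,"ay":0,"az":0,"grip":-0.4},{"x":0,"y":0,"z":0,"ax":0,"ay":0,"az":0,"grip":-0.2},{"x":0,"y":0,"z":0,"ax":0,"ay":0,"az":0,"grip":-0.2},{"x":0,"y":0,"z":0,"ax":0,"ay":0,"az":0,"grip":-0.2}]'

```text
time: 26.75
tool_pos: [0.5946, 0.2412, 0.0254]
tcp_rot: [-1.548, -2.734, -0.001]
wrist_force: [1.1, 2.0, 4.5]
width: 0.693
grip_force: 22.2
```

```bash
python3 - <<'E'
from plan import *
s=st(); p=s["tool_pos"]; rel([.6315,.1785,p[2]],frame([0,0,-1],yw(31)))
E
```

```text
t26.75 q [ 3.460e-01  3.950e-01  1.843e+00  1.000e-03  9.030e-01 -1.950e-01] p [594.6 241.2  25.4] z [ 0.     0.001 -1.   ] y [0.858 0.514 0.001] F [1.1 2.  4.5] w0.693 g22.2
xyz [-1.456e-01 -1.200e-03 -1.000e-04] axyz [ 0.0013 -0.001  -0.0014] rows>=1.5
```

>>> step_arm --series '[{"x":0,"y":0,"z":-0.012,"ax":0,"ay":0,"az":0,"grip":-0.2},{"x":-0.04,"y":0,"z":-0.016,"ax":0,"ay":0,"az":0,"grip":-0.2},{"x":-0.08,"y":0,"z":-0.016,"ax":0,"ay":0,"az":0,"grip":-0.2},{"x":-0.12,"y":0,"z":-0.016,"ax":0,"ay":0,"az":0,"grip":-0.2},{"x":-0.146,"y":-0.001,"z":-0.016,"ax":0,"ay":0,"az":0,"grip":-0.2},{"x":-0.146,"y":-0.001,"z":-0.016,"ax":0,"ay":0,"az":0,"grip":-0.2},{"x":-0.146,"y":-0.001,"z":-0.008,"ax":0,"ay":0,"az":0,"grip":-0.2},{"x":-0.146,"y":-0.001,"z":-0.003,"ax":0,"ay":0,"az":0,"grip":-0.2},{"x":-0.146,"y":-0.001,"z":-0.002,"ax":0,"ay":0,"az":0,"grip":-0.2},{"x":-0.146,"y":-0.001,"z":-0.001,"ax":0,"ay":0,"az":0,"grip":-0.2},{"x":-0.146,"y":-0.001,"z":-0.001,"ax":0,"ay":0,"az":0,"grip":-0.2}]'

```text
time: 27.85
tool_pos: [0.6306, 0.1786, 0.0254]
tcp_rot: [-1.546, -2.733, 0.001]
wrist_force: [-3.3, -1.0, 2.8]
width: 0.697
grip_force: 23.1
```

```bash
python3 - <<'E'
from plan import *
s=st()
E
```

```text
t27.85 q [ 2.380e-01  4.180e-01  1.809e+00  1.000e-03  9.160e-01 -3.040e-01] p [630.6 178.6  25.4] z [-0.002  0.    -1.   ] y [ 0.857  0.515 -0.001] F [-3.3 -1.   2.8] w0.697 g23.1
```

Contact is made (about +5 N relative to carrying). I'll release gently and rise.

>>> step_arm --series '[{"x":0,"y":0,"z":0,"ax":0,"ay":0,"az":0,"grip":-0.4},{"x":0,"y":0,"z":0,"ax":0,"ay":0,"az":0,"grip":-0.55},{"x":0,"y":0,"z":0,"ax":0,"ay":0,"az":0,"grip":-0.6},{"x":0,"y":0,"z":-0.01,"ax":0,"ay":0,"az":0,"grip":-0.6},{"x":0,"y":0,"z":-0.06,"ax":0,"ay":0,"az":0,"grip":-0.6},{"x":0,"y":0,"z":-0.16,"ax":0,"ay":0,"az":0,"grip":-0.6},{"x":0,"y":0,"z":-0.26,"ax":0,"ay":0,"az":0,"grip":-0.6},{"x":-0.1,"y":-0.05,"z":-0.36,"ax":0,"ay":0,"az":0,"grip":-0.6},{"x":-0.2,"y":-0.1,"z":-0.4,"ax":0,"ay":0,"az":0,"grip":-0.6},{"x":-0.3,"y":-0.2,"z":-0.4,"ax":0,"ay":0,"az":0,"grip":-0.6},{"x":-0.3,"y":-0.2,"z":-0.4,"ax":0,"ay":0,"az":0,"grip":-0.6},{"x":-0.3,"y":-0.2,"z":-0.4,"ax":0,"ay":0,"az":0,"grip":-0.6}]'

```text
time: 29.05
tool_pos: [0.6228, -0.0077, 0.2273]
tcp_rot: [1.554, 2.727, -0.002]
wrist_force: [-0.1, 0.7, 0.4]
width: 0.798
grip_force: 0.0
```

```bash
python3 - <<'E'
from plan import *
s=st(); c=imaging.read_camera("top"); cv2.imwrite("pics/t9.png",c["img"][80:300,120:460,::-1])
for k in blobs(mask(c,(18,140,100),(28,255,255)),150): print(k.mean(0).round(),rect(c,k,.035))
E
```

```text
t29.05 q [-0.051  0.168  1.727 -0.003  1.245 -0.585] p [622.8  -7.7 227.3] z [ 0.002 -0.003 -1.   ] y [0.86 0.51 0.  ] F [-0.1  0.7  0.4] w0.798 g0.0
[200. 158.] [630.2 179.6 101.8  61.4 -59.1]
[328. 217.] [ 496.8 -114.5   68.8   39.5  -25.7]
```

View pics/t9.png

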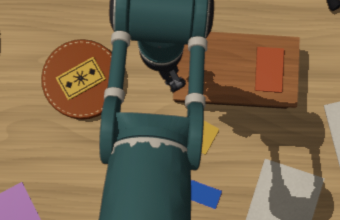

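The plate lies centred on the pad at about (80,77) in the crop, engraved face up. The copper plate hasn't moved, and the arm is clear.

```bash
python3 -c "
from workcell import bot; print(bot.finish_job())"
```

```text
the job is handed in; nothing more can be done
None
```

The brass plate lies flat at the centre of the leather pad, engraved face up; the copper plate was left alone, and the job was handed in at about 29 s.

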